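Tip scrap lead bricks from the stand into the clamped bin

ROBOT

A 6-joint arm with a two-finger parallel gripper is mounted at the origin on a cart in front of the work surface, level with it; the furniture and walls round the work are solid. World frame = base frame: x ahead of the robot, y to its left, z up, the work surface at z = 0. Lengths are in mm, angles in rad, forces in N, time in s.
With the tool pointing down it reaches from about 325 to 1000 mm from the base axis. Payload 5.1 kg.
Tool frame: the origin (TCP) lies on the mounting face of the last link; the fingertips stand 173 mm ahead of it and the grasp point (between the pads) lies 155 mm ahead of it; z points along the fingers, y is the line along which they close (so a half turn about z gives the same grasp; the last joint's range is limited). The gripper opens to 85 mm and grips with 20 to 120 N. Pads are 22 mm wide; open, the fingers measure 114 mm over their backs; the gripper's body (76 mm by 85 mm) begins 54 mm behind the grasp point. The pads swing forward as they close: fully open they stand 13 mm farther back than shut.
Start: joints at [-1.233, 0.124, 1.65, -0, 1.367, -0.083], TCP at [265.487, -593.299, 404.722] pointing down, gripper open.
Joint ranges: [-2.61, 2.61], [-1.02, 2.33], [0.03, 2.71], [-1.35, 4.49], [0.32, 2.68], [-2.91, 2.91]. Speed limits (rad/s): [2.57, 2.57, 3.14, 3.14, 3.14, 3.14].

INTERFACE

Orientations are given as a unit quaternion [x, y, z, w].
In Python, from bench import manip, viewer, job_done, models gives the robot as it stands.
- The arm moves only by the tool servo_tool, never from a script. Its argument "steps" is a list of rows, each an object of numbers: "x", "y", "z": the shift along the tool's x, y, z in units of 150 mm (1.0 is 150 mm); "rx", "ry", "rz": the turn, a rotation vector about the tool's x, y, z in units of 60 degrees (1.0 is 60 degrees); "jaw": the opening, from 0 (shut) to 1 (fully open). In form: [{"x": .., "y": .., "z": .., "rx": .., "ry": .., "rz": .., "jaw": ..}, ...]. A call has 1 to 12 rows; each row is the pose to reach, as a shift and turn from the pose commanded when the call began, along the tool's axes at that moment; what a row does not reach only later rows make up. A row lasts 1/10 s, in which the tool goes at most 50 mm and 8.59 degrees, less where a joint would pass 70% of its speed; a pose out of reach is approached as far as the arm can. A call with a number of a shift or a turn outside -1 to 1 is refused whole. A call with a gripper value outside its range is refused whole. The fingers move at their own pace and stop on an object; "newtons" is the grip in N (left out, the last holds). Time passes only in rows, so rows that repeat a pose let the fingers close. It gives the time, the measured TCP pose, the force, the opening and the grip force at its end, in the units of the state.
- manip.get_obs(): the state, without advancing time (a new reading comes with each control period).
- viewer.read_camera(name): name is "scene" or "top"; returns the picture (420x560x3 uint8, blue, green, red); there is no depth.
- viewer.calibration(name): a dict with "mtx" (3x3 intrinsics, pixels), "view" (4x4, takes a point from world to camera coordinates). Camera axes: x right, y up, looking along -z (the intrinsics and any distortion apply to the point x, -y, -z); pixel columns grow to the right and rows downward; lengths in mm; the calibration is good to about 2 mm. A picture is of the moment at which its call begins. calibration takes no time and is no camera call.
- job_done(): hands the job in; it is judged then, once.
Trained networks look in the newest picture that a camera, given by its name, has taken for a name from the list of things; names that differ only in an ending like _2 or _b are one class to them, and where a whole thing is asked for, a point or a joint stands for the part that bears it (a point fixed in the world has none). Each returns a list of dicts, best first, with "conf" (0 to 1); they miss things now and then, are a little off and sometimes report something else, mostly with a low value. They report only what shows in the picture. A call takes as long as a camera call.
- models.spot_in(name, camera): "location" ([row, column] in pixels, amid what is visible of it).
- models.outline_of(name, camera): "mask" (420x560 bool, what is visible of it) and "location" ([row, column] in pixels, amid what is visible of it).
- models.tip_of(name, camera): "location" ([row, column] in pixels: a listed point, or the origin of a listed thing).
The state is a dict: "clock": time; "qpos": joint angles; "qd": joint speeds; "joint_efforts": joint torques, N m; "tcp_pos": TCP position; "ee_rot": TCP orientation; "ft_force": force on the tool from outside, world axes, zero at the start; "torque": the same for the moment, N m; "grip_width": opening from 0.0 (shut) to 1.0 (fully open); "finger_force": force on a finger pad.
Only numpy, scipy, OpenCV 4.12 (cv2) and the standard library are available. Lean on these libraries where they do the work, as an engineer would, in place of code of your own. Each camera call takes 0.05 s, during which the arm holds its last target. There are 200 camera calls.

TASK

Clear the scrap lead bricks off the stand into the yellow bin. Slide the bin square up against the open end of the stand and screw the clamp's T-handle down on its rim until it is firmly tight, then fold the gate right down by its lever, slide every brick along the deck and tip it over the lip into the bin (they are too heavy to lift, so keep them on the deck), and at last swing the gate fully up again. Leave the bin clamped and do not disturb the other things on the bench.

Things in the scene. Friction and masses are not known exactly. Their poses are not given: they have to be found in the camera images.
- stand: Fixed white stand with a steel deck, top 185 mm over the bench. Origin on the bench under the middle of the deck's open edge; z up, +y out of the open end towards the bin. The deck runs 415 mm along -y and is 160 mm wide (x) between side curbs 6 mm thick that rise 12 mm above it; its far end (y = -415 mm) is flush, without a curb. Place and yaw vary. 'Stand frame' below means this frame.
- lip (a point): Middle of the deck's open edge, on the deck's surface (stand frame 0, 0, 185 mm).
- bin_home (a point): Point on the bench where the bin's origin must come: stand frame (0, 100.5, 0) mm; the bin's near rim then touches the stand's end panel and lies in the open jaw of the clamp.
- bin: Loose yellow bin, 0.8 kg, open on top; origin in the middle of its underside, axes like the stand's when home. Inside 214 (x) by 156 mm (y), walls 4, floor 5, rim 135 mm high. A flat flange 18 mm wide, 5 mm thick, runs round the outside of the top: 258 x 200 mm over all. It starts 15 to 40 mm short of home, askew; rubber-soled, slides at about 7 N; flange and wall (22 mm) can be gripped together.
- bin_front_rim (a point): Good place to grip the bin: on its rim on the -x side (towards the robot), clear of the clamp's handle, half-way between the flange's outer edge and the wall's inner face, on top (bin frame -118, 45, 135 mm).
- handle_bar (a point): Middle of the clamp's T-handle: level crossbar along this x, 13 mm thick, 76 mm long, with 17 mm end balls, on a 10 mm spindle; about 260 mm over the bench. It turns about the vertical here and sinks 1.9 mm a radian. It stands at stand frame (-118, 12) mm; its frame is below 189 mm. The bin's near rim goes between the frame's anvil (top 128.5 mm over the bench) and the pad on the screw.
- clamp_handle (a joint): Turn of the T-handle in rad: 0 fully open, grows clockwise seen from above (tightens). It starts between 0 and 0.8. The pad meets the bin's rim at about 3.7; up to there it turns against steady friction (0.2 N m), beyond it the resistance climbs steeply, and well tight is about 0.4 N m more. The screw is self-locking.
- clamp_pad: Round black pad, 18 mm across, on the lower end of the clamp's screw; origin in the middle of its underside. It must press on the bin's rim with more than 20 N, which 0.3 N m or more on the handle gives.
- gate (a joint): Steel drop gate hinged across the deck's open edge, 150 mm wide, 48 mm high: 0 upright (closed, stops the bricks), 2.18 rad fully folded out and down, sloping 35 degrees into the bin's mouth as a tipping apron. Stiff hinge (0.15 N m): it stays where it is left.
- gate_knob (a point): Centre of the red cylindrical knob, 24 mm across and 24 mm long in x, flat ends, at the end of the gate's lever (10 mm rod, 76 mm from hinge to knob). The lever swings outside the curb, in the plane x = 122 mm of the stand frame; it leans 62 degrees from vertical to the stand's -y when the gate is closed and 62 degrees to +y when it is fully down, upright between.
- gate_hinge (a point): Point on the gate's hinge axis in the lever's plane (stand frame 122, 0, 180 mm).
- brick_1_mid (a point): Centre of a loose lead-grey cast brick with two small dark holes in its top, 100 mm (its x) by 44 mm (its y) by 36 mm high, 1.8 kg (varies), lying across the deck; sliding it takes 4 to 10 N. Two to four bricks are there, in file along the deck with gaps of 25 mm or more at the start; an absent one reads None.
- brick_2_mid (a point): Centre of a loose lead-grey cast brick with two small dark holes in its top, 100 mm (its x) by 44 mm (its y) by 36 mm high, 1.8 kg (varies), lying across the deck; sliding it takes 4 to 10 N. Two to four bricks are there, in file along the deck with gaps of 25 mm or more at the start; an absent one reads None.
- brick_3_mid (a point): Centre of a loose lead-grey cast brick with two small dark holes in its top, 100 mm (its x) by 44 mm (its y) by 36 mm high, 1.8 kg (varies), lying across the deck; sliding it takes 4 to 10 N. Two to four bricks are there, in file along the deck with gaps of 25 mm or more at the start; an absent one reads None.
- brick_4_mid (a point): Centre of a loose lead-grey cast brick with two small dark holes in its top, 100 mm (its x) by 44 mm (its y) by 36 mm high, 1.8 kg (varies), lying across the deck; sliding it takes 4 to 10 N. Two to four bricks are there, in file along the deck with gaps of 25 mm or more at the start; an absent one reads None.
- cup_yellow: Specimen cup with yellow lid, 63 mm across, 71 high; bystander, origin under its centre.
- cup_white: Specimen cup with white lid, 63 mm across, 81 high; bystander, origin under its centre.
- marker: Felt marker, 118 mm long; bystander.
- tape: Roll of brown tape, 96 mm across, 25 high; bystander.
- petri: Petri dish, 61 mm across, 13 high; bystander.

How it is judged (in metres and radians):
On the way, in this order (a step that is already met when the one before it is completed fails the run):
1. the bin stands square against the stand and the clamp is screwed tight on its rim (horizontal distance between bin and bin_home below 0.015 m and angle between the x axis of bin and the x axis of stand, either way round below 0.1 rad and contact force between clamp_pad and bin above 20 N), for 0.3 s.
2. the gate is folded right down (value of joint gate above 2 rad), for 0.2 s.
3. every brick is in the bin (x of brick_1_mid in the frame of bin between -0.107 and 0.107 m and y of brick_1_mid in the frame of bin between -0.078 and 0.078 m and z of each of brick_1_mid, brick_2_mid, brick_3_mid, brick_4_mid in the frame of bin below 0.12 m and x of brick_2_mid in the frame of bin between -0.107 and 0.107 m and y of brick_2_mid in the frame of bin between -0.078 and 0.078 m and x of brick_3_mid in the frame of bin between -0.107 and 0.107 m and y of brick_3_mid in the frame of bin between -0.078 and 0.078 m and x of brick_4_mid in the frame of bin between -0.107 and 0.107 m and y of brick_4_mid in the frame of bin between -0.078 and 0.078 m), for 0.2 s.
4. the gate is swung up again (value of joint gate below 0.2 rad), for 0.2 s.
At the end, for the whole second after the job is handed in: Every brick lies at rest with its centre inside the bin, below the rim; the bin is still under the lip, within 45 mm of home, with the clamp pad pressing on its rim with more than 12 N; the gate is upright again (within 0.2 rad) (all of step 3 and horizontal distance between bin and bin_home below 0.045 m and contact force between clamp_pad and bin above 12 N and value of joint gate below 0.2 rad and linear speed of each of brick_1, brick_2, brick_3, brick_4 below 0.03 m/s); the robot touches nothing.
It fails at once if a brick is lifted more than 40 mm off the deck (height (world z) of any of brick_1_mid, brick_2_mid, brick_3_mid, brick_4_mid above 0.243 m).
It fails at once if another thing on the bench is moved more than 40 mm (distance of any of cup_yellow, cup_white, marker, tape, petri from where it was at the start of the episode above 0.04 m).
Of brick_1, brick_2, brick_3, brick_4 only 2 to 4 are there at a start; the rules pass over those that are not, and their reading is None.
At some moment in a run one of brick_1, brick_2, brick_3, brick_4 may be knocked a few centimetres aside while the robot is not near it.
Once in a run the grip may slacken for a moment while it holds something.
It also fails if it takes over 208 s, if anything falls off the work surface, if the arm or the gripper's body presses on something with over 40 N, if the wrist force passes 120 N, or if a joint passes its speed limit or range.

## Working session

There is one attempt and no reset: what is moved stays moved. The work goes in short steps, Python scripts to look and compute and a tool call to move; the robot and the scene stay as the last step left them, time stands still between calls to the robot, and variables do not carry over. Pictures are saved under pics/ and viewed, at most 14 in all, crops included, and the job is handed in when it is done.

Besides the shell and the picture viewer there is one more tool, called after "Emit:" as name(argument=value, ...), one argument or row to a line, values as JSON. servo_tool: Moves the arm, as the interface text tells. Shifts and turns lie within -1 to 1; 1 stands for 150 mm of shift or 60 degrees of turn. Its arguments: {"type":"object","properties":{"steps":{"type":"array"},"newtons":{"type":"number"}},"required":["steps"]}

```bash
ls; mkdir -p pics; python3 - <<'E'
from bench import manip, viewer, models
import cv2, numpy as np
for c in ("scene","top"):
    im=viewer.read_camera(c); cv2.imwrite(f"pics/{c}0.png",im)
    k=viewer.calibration(c); print(c,np.round(k["mtx"],1).tolist(),np.round(k["view"],3).tolist(),[x for x in k if x not in("mtx","view")])
for n in ("lip","handle_bar","gate_knob","gate_hinge","bin_front_rim","bin","stand","brick_1_mid","bin_home","clamp_pad"):
    for c in ("scene","top"):
        try: print(n,c,[(np.round(d["location"]).tolist(),round(d["conf"],2)) for d in models.tip_of(n,c)][:6])
        except Exception as e: print(n,c,e)
o=manip.get_obs(); print(o)
E
```

```text
pics
scene [[535.8, 0.0, 274.3], [0.0, 535.8, 206.4], [0.0, 0.0, 1.0]] [[0.94, 0.34, 0.019, -479.304], [-0.228, 0.587, 0.777, -12.988], [0.253, -0.735, 0.629, -2043.587], [0.0, 0.0, 0.0, 1.0]] []
top [[419.6, 0.0, 275.8], [0.0, 419.6, 210.6], [0.0, 0.0, 1.0]] [[-0.004, -1.0, -0.013, 2.336], [0.992, -0.006, 0.129, -551.95], [-0.129, -0.012, 0.992, -1439.829], [0.0, 0.0, 0.0, 1.0]] []
lip scene [([204.0, 296.0], 0.64), ([344.0, 166.0], 0.63)]
lip top [([196.0, 274.0], 0.57), ([258.0, 336.0], 0.39)]
handle_bar scene [([180.0, 260.0], 0.48), ([258.0, 224.0], 0.35)]
handle_bar top [([232.0, 270.0], 0.45), ([237.0, 272.0], 0.31)]
gate_knob scene [([220.0, 325.0], 0.83)]
gate_knob top [([155.0, 296.0], 0.54)]
gate_hinge scene [([217.0, 327.0], 0.75)]
gate_hinge top [([212.0, 243.0], 0.45)]
bin_front_rim scene [([182.0, 272.0], 0.61)]
bin_front_rim top [([238.0, 217.0], 0.86)]
bin scene []
bin top [([212.0, 243.0], 0.58)]
stand scene [([248.0, 292.0], 0.92)]
stand top []
brick_1_mid scene [([276.0, 207.0], 0.58)]
brick_1_mid top []
bin_home scene []
bin_home top []
clamp_pad scene []
clamp_pad top [([236.0, 270.0], 0.57), ([198.0, 274.0], 0.21)]
{'clock': 1.1, 'qpos': array([-1.23259109e+00,  1.23834228e-01,  1.65027344e+00, -7.05254838e-06,
        1.36746608e+00, -8.25821277e-02]), 'qd': array([ 0.00095966,  0.0025924 ,  0.00138578, -0.00013966,  0.00076602,
       -0.00047377]), 'joint_efforts': array([ 1.07370652e-03, -4.23599768e+01, -3.65759754e+01, -1.27210046e-05,
        4.08909073e-04,  2.97793896e-07]), 'tcp_pos': array([ 265.49700279, -593.31220246,  404.71575976]), 'ee_rot': array([ 9.77948623e-01,  2.08845615e-01, -2.22051327e-06,  9.81640608e-06]), 'ft_force': array([ 0.38921204, -0.07047297, -0.2961384 ]), 'torque': array([ 0.03771776, -0.00942995, -0.02234488]), 'finger_force': 0.0, 'grip_width': 0.9996526504064261}
```

View pics/scene0.png

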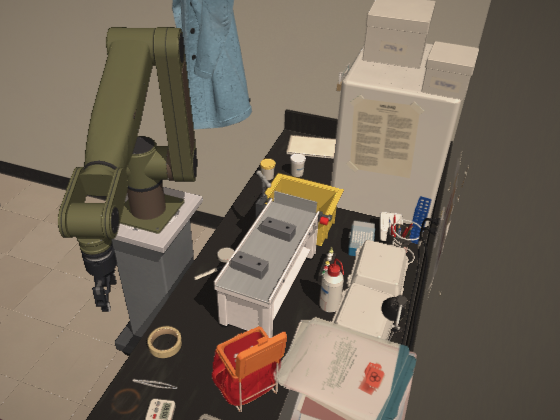

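View pics/top0.png

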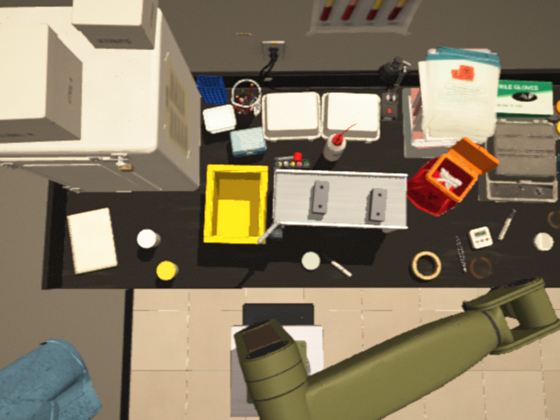

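View crop.

Two bricks on the deck; the bin sits left of the open end (top picture, bin ~(237,204), stand rows 170-228, columns 272-407); the clamp handle is at ~(270,232), the red knob at ~(298,157). I'll zoom in on these.

```bash
cat >h.py <<'E'
from bench import manip, viewer, models
import cv2, numpy as np
from scipy.spatial.transform import Rotation as R
def proj(P,c):
    k=viewer.calibration(c); P=np.atleast_2d(P).astype(float); q=P@k["view"][:3,:3].T+k["view"][:3,3]
    u=np.c_[q[:,0]/-q[:,2],-q[:,1]/-q[:,2],np.ones(len(q))]@k["mtx"].T
    return u[:,:2]
def ray(u,v,c,z):
    k=viewer.calibration(c); d=np.linalg.solve(k["mtx"],[u,v,1.]); d=np.array([d[0],-d[1],-d[2]])
    Rm=k["view"][:3,:3]; o=-Rm.T@k["view"][:3,3]; d=Rm.T@d
    return o+d*(z-o[2])/d[2]
def tri(pts): # {cam:(u,v)}
    A=np.zeros((3,3));b=np.zeros(3)
    for c,(u,v) in pts.items():
        p0=ray(u,v,c,0);p1=ray(u,v,c,300);d=(p1-p0)/np.linalg.norm(p1-p0);M=np.eye(3)-np.outer(d,d);A+=M;b+=M@p0
    return np.linalg.solve(A,b)
E
python3 - <<'E'
from h import *
im=cv2.imread("pics/top0.png"); cv2.imwrite("pics/topz.png",cv2.resize(im[145:250,195:415],None,fx=3.6,fy=3.6,interpolation=cv2.INTER_CUBIC))
im=cv2.imread("pics/scene0.png"); cv2.imwrite("pics/scenez.png",cv2.resize(im[165:340,205:355],None,fx=3.4,fy=3.4,interpolation=cv2.INTER_CUBIC))
for n,c in (("stand","top"),("bin","top")):
    for d in models.outline_of(n,c)[:1]:
        m=d["mask"].astype(np.uint8); print(n,d["conf"],m.sum(),cv2.minAreaRect(cv2.findNonZero(m)))
E
```

```text
stand 0.75 6700 ((330.35174560546875, 193.41722106933594), (85.82099151611328, 151.8842315673828), 85.497802734375)
bin 0.84 4740 ((235.2764434814453, 204.25987243652344), (62.53155517578125, 78.66412353515625), 2.0454084873199463)
```

View pics/topz.png

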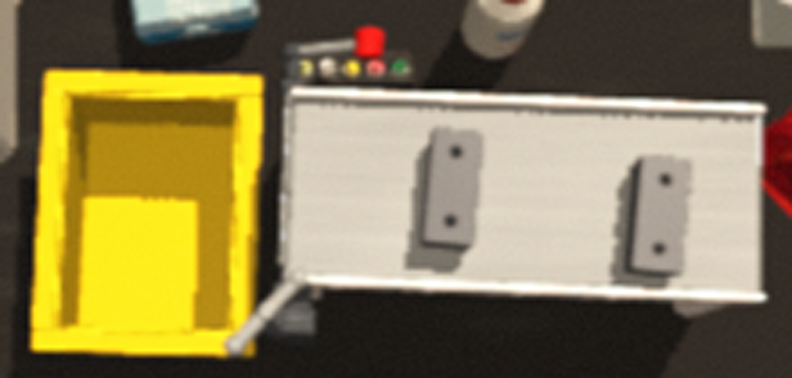

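View pics/scenez.png

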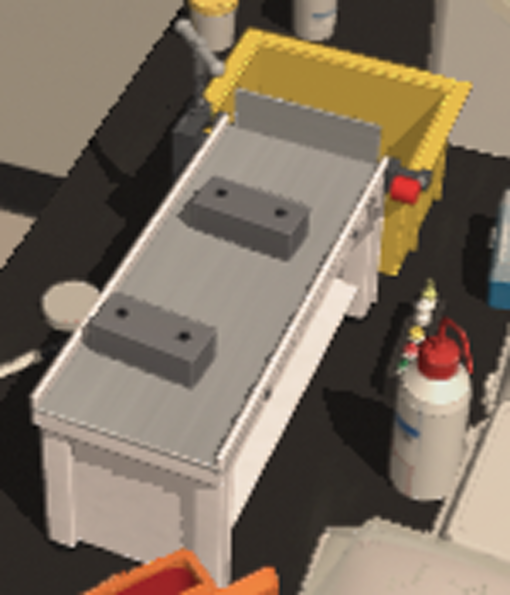

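```bash
cat >>h.py <<'E'
def T(u,v): return (195+u/3.6,145+v/3.6)
def S(u,v): return (205+u/3.4,165+v/3.4)
E
python3 - <<'E'
from h import *
from scipy.optimize import least_squares
def fit(obs,x0):
    def f(p):
        c,s=np.cos(p[2]),np.sin(p[2]); r=[]
        for L,cam,uv in obs:
            w=[p[0]+c*L[0]-s*L[1],p[1]+s*L[0]+c*L[1],L[2]]; r+=list(proj(w,cam)[0]-uv)
        return np.array(r)
    s=least_squares(f,x0,loss="soft_l1",x_scale=[10,10,.01]); print(np.round(s.x,4),np.round(f(s.x).reshape(-1,2),1).tolist()); return s.x
z=197
st=fit([((86,-415,z),"top",T(765,106)),((-86,-415,z),"top",T(766,298)),((86,0,z),"top",T(290,90)),((-86,0,z),"top",T(290,281)),
 ((-86,-415,z),"scene",S(35,400)),((86,-415,z),"scene",S(218,467)),((-86,0,z),"scene",S(225,122)),((86,0,z),"scene",S(385,162))],[550,0,0])
bn=fit([((129,100,135),"top",T(46,72)),((129,-100,135),"top",T(263,76)),((-129,-100,135),"top",T(254,355)),((-129,100,135),"top",T(32,350)),((-129,100,135),"scene",S(250,30)),((129,100,135),"scene",S(470,85))],[550,120,0])
Rm=np.array([[np.cos(st[2]),-np.sin(st[2])],[np.sin(st[2]),np.cos(st[2])]])
loc=lambda p: np.round(Rm.T@(np.array(p)[:2]-st[:2]),1)
print("bin in stand",loc(bn),bn[2]-st[2])
for a,b in (((456,152),(450,221)),((665,180),(659,248))):
    p,q=ray(*T(*a),"top",221),ray(*T(*b),"top",221); print("brick top",loc((p+q)/2),np.degrees(np.arctan2(*(p-q)[1::-1]))-np.degrees(st[2]),np.linalg.norm(p-q))
for a,b in (((221,192),(281,213)),((122,313),(184,336))):
    p,q=ray(*S(*a),"scene",221),ray(*S(*b),"scene",221); print("brick sc",loc((p+q)/2),np.degrees(np.arctan2(*(q-p)[1::-1]))-np.degrees(st[2]))
k=tri({"top":T(370,40),"scene":S(405,190)}); print("knob",k,loc(k))
e1=tri({"top":T(235,347),"scene":S(182,27)});e2=tri({"top":T(300,282),"scene":S(220,68)});print("bar",e1,e2,loc(e1),loc(e2))
w=lambda x,y,z:np.round(np.r_[Rm@[x,y]+st[:2],z],1)
print("handle",w(-118,12,260),"home",w(0,100.5,0),"lip",w(0,0,185),"knob0",w(122,-67,216),"rimgrip now",bn[:2]+np.array([[np.cos(bn[2]),-np.sin(bn[2])],[np.sin(bn[2]),np.cos(bn[2])]])@[-118,45])
for n in("cup_yellow","cup_white","tape","petri","marker"):
    for d in models.tip_of(n,"top")[:1]: print(n,ray(*d["location"][::-1],"top",10).round(),d["conf"])
E
```

```text
[ 5.772737e+02 -3.477000e+00 -4.110000e-02] [[1.1, -0.9], [1.1, 0.1], [1.5, -0.8], [-0.5, 0.1], [-2.1, -0.6], [1.0, -1.7], [-0.9, -2.9], [0.8, -1.6]]
[ 5.626778e+02  1.276252e+02 -3.350000e-02] [[0.4, -0.4], [0.1, -0.0], [0.0, 0.2], [0.3, -0.2], [-0.8, -1.5], [0.6, -1.4]]
bin in stand [-20.  130.4] 0.007581799262096088
brick top [  -1.8 -138.3] -3.581376227975413 60.08622135283546
brick top [ -19.3 -316.6] -4.663269402673619 58.95238932128511
brick sc [   0.4 -140.6] -4.961266420651738
brick sc [ -17.  -318.6] -4.162452213706757
knob [698.47981613 -72.54193272 218.18652917] [123.9 -64. ]
bar [431.87859942  43.51110138 255.49731404] [488.0895677   -9.00963126 256.19307279] [-147.2   41. ] [-88.9  -9.2]
handle [459.9  13.4 260. ] home [581.4  96.9   0. ] lip [577.3  -3.5 185. ] knob0 [696.4 -75.4 216. ] rimgrip now [446.25292444 176.5561987 ]
cup_yellow [340. 365.  10.] 0.53
cup_white [456. 425.  10.] 0.89
tape [ 367. -516.   10.] 0.7
petri [ 386. -114.   10.] 0.58
marker [ 363. -221.   10.] 0.46
```

Emit:
servo_tool(
  steps=[
    {"z": -0.33},
    {"x": 0.2, "y": -0.25, "z": -0.6, "rz": -0.28},
    {"x": 0.4, "y": -0.5, "z": -0.7, "rz": -0.42},
    {"x": 0.6, "y": -0.75, "z": -0.7, "rz": -0.56},
    {"x": 0.76, "y": -1, "z": -0.7, "rz": -0.7},
    {"x": 0.76, "y": -1, "z": -0.7, "rz": -0.85},
    {"x": 0.76, "y": -1, "z": -0.7, "rz": -1},
    {"x": 0.76, "y": -1, "z": -0.7, "rz": -1},
    {"x": 0.76, "y": -1, "z": -0.7, "rz": -1},
  ],
)

```text
$.steps[0]: bad value
```

```bash
cat >>h.py <<'E'
ST=np.array([577.3,-3.5]); YAW=-0.0411
def w(x,y,z): 
    c,s=np.cos(YAW),np.sin(YAW); return np.array([ST[0]+c*x-s*y,ST[1]+s*x+c*y,z])
def loc(p):
    c,s=np.cos(YAW),np.sin(YAW); d=np.array(p)[:2]-ST; return np.array([c*d[0]+s*d[1],-s*d[0]+c*d[1]])
def go(goal,head=None,off=155):
    """goal: grasp point (tool down); head: heading of tool x in deg"""
    o=manip.get_obs(); M=R.from_quat(o["ee_rot"]).as_matrix(); t=np.array(goal,float)+[0,0,off]
    d=M.T@(t-o["tcp_pos"])/150; h=np.degrees(np.arctan2(M[1,0],M[0,0]))
    # rotation vector in tool frame to make it point straight down at heading
    H=np.radians(h if head is None else head); G=np.array([[np.cos(H),np.sin(H),0],[np.sin(H),-np.cos(H),0],[0,0,-1]]).T
    rv=np.degrees(R.from_matrix(M.T@G).as_rotvec())/60
    print("t",round(o["clock"],2),"tcp",o["tcp_pos"].round(1),"head",round(h,2),"F",o["ft_force"].round(1),"tau",o["torque"].round(2),"ff",round(o["finger_force"],1),"gw",round(o["grip_width"],3),"q6",o["qpos"][5].round(2)); print("  shift",d.round(3),"rot",rv.round(3))
E
python3 -c "
from h import *
go([446,176.5,245],87.9)"
```

```text
t 1.45 tcp [ 265.5 -593.3  404.7] head 24.11 F [-0.1  0.4  0.5] tau [-0.02  0.04  0.02] ff 0.0 gw 0.999 q6 -0.08
  shift [ 3.195 -4.193  0.032] rot [-0.    -0.    -1.063]
```

Rows need all the fields.

Emit:
servo_tool(
  steps=[
    {"x": 0, "y": 0, "z": -0.3, "rx": 0, "ry": 0, "rz": -0.14, "jaw": 1},
    {"x": 0.2, "y": -0.25, "z": -0.5, "rx": 0, "ry": 0, "rz": -0.28, "jaw": 1},
    {"x": 0.4, "y": -0.5, "z": -0.6, "rx": 0, "ry": 0, "rz": -0.42, "jaw": 1},
    {"x": 0.6, "y": -0.75, "z": -0.6, "rx": 0, "ry": 0, "rz": -0.56, "jaw": 1},
    {"x": 0.76, "y": -1, "z": -0.6, "rx": 0, "ry": 0, "rz": -0.7, "jaw": 1},
    {"x": 0.76, "y": -1, "z": -0.6, "rx": 0, "ry": 0, "rz": -0.85, "jaw": 1},
    {"x": 0.76, "y": -1, "z": -0.6, "rx": 0, "ry": 0, "rz": -1, "jaw": 1},
    {"x": 0.76, "y": -1, "z": -0.6, "rx": 0, "ry": 0, "rz": -1, "jaw": 1},
  ],
)

```text
clock: 2.25
tcp_pos: [308.3, -409.2, 495.1]
ee_rot: [0.742, 0.67, -0.0, 0.0]
ft_force: [-0.0, 0.1, -0.4]
grip_width: 0.999
finger_force: 0.0
```

```bash
python3 -c "
from h import *
go([446,176.5,345],87.9)"
```

```text
t 2.25 tcp [ 308.3 -409.2  495.1] head 84.18 F [-0.   0.1 -0.4] tau [-0.01  0.05 -0.01] ff 0.0 gw 0.999 q6 -0.93
  shift [ 3.978  0.517 -0.035] rot [ 0.     0.001 -0.062]
```

Emit:
servo_tool(
  steps=[
    {"x": 0.33, "y": 0.04, "z": 0, "rx": 0, "ry": 0, "rz": -0.06, "jaw": 1},
    {"x": 0.66, "y": 0.1, "z": 0, "rx": 0, "ry": 0, "rz": -0.06, "jaw": 1},
    {"x": 1, "y": 0.2, "z": 0, "rx": 0, "ry": 0, "rz": -0.06, "jaw": 1},
    {"x": 1, "y": 0.2, "z": 0, "rx": 0, "ry": 0, "rz": -0.06, "jaw": 1},
  ],
)

```text
clock: 2.65
tcp_pos: [354.6, -260.3, 495.2]
ee_rot: [0.72, 0.694, 0.001, 0.0]
ft_force: [0.4, -0.6, 0.6]
grip_width: 1.006
finger_force: 0.0
```

Emit:
servo_tool(
  steps=[
    {"x": 0.33, "y": 0.04, "z": 0, "rx": 0, "ry": 0, "rz": 0, "jaw": 1},
    {"x": 0.66, "y": 0.1, "z": 0, "rx": 0, "ry": 0, "rz": 0, "jaw": 1},
    {"x": 1, "y": 0.15, "z": 0, "rx": 0, "ry": 0, "rz": 0, "jaw": 1},
    {"x": 1, "y": 0.15, "z": 0, "rx": 0, "ry": 0, "rz": 0, "jaw": 1},
  ],
)

```text
clock: 3.05
tcp_pos: [382.5, -111.2, 495.1]
ee_rot: [0.719, 0.695, 0.001, 0.0]
ft_force: [-0.9, -0.2, 0.1]
grip_width: 1.0
finger_force: 0.0
```

Emit:
servo_tool(
  steps=[
    {"x": 0.33, "y": 0.04, "z": 0, "rx": 0, "ry": 0, "rz": 0, "jaw": 1},
    {"x": 0.66, "y": 0.1, "z": 0, "rx": 0, "ry": 0, "rz": 0, "jaw": 1},
    {"x": 1, "y": 0.15, "z": 0, "rx": 0, "ry": 0, "rz": 0, "jaw": 1},
    {"x": 1, "y": 0.15, "z": 0, "rx": 0, "ry": 0, "rz": 0, "jaw": 1},
  ],
)

```text
clock: 3.45
tcp_pos: [411.1, 37.6, 494.7]
ee_rot: [0.719, 0.695, 0.0, -0.0]
ft_force: [-0.4, -1.0, -0.9]
grip_width: 1.001
finger_force: 0.0
```

```bash
python3 -c "
from h import *
go([446,176.5,345],87.9)"
```

```text
t 3.45 tcp [411.1  37.6 494.7] head 88.0 F [-0.4 -1.  -0.9] tau [-0.04  0.   -0.02] ff 0.0 gw 1.001 q6 -0.0
  shift [ 0.934  0.2   -0.034] rot [-0.    -0.001  0.002]
```

Emit:
servo_tool(
  steps=[
    {"x": 0.33, "y": 0.07, "z": 0, "rx": 0, "ry": 0, "rz": 0, "jaw": 1},
    {"x": 0.66, "y": 0.14, "z": 0.1, "rx": 0, "ry": 0, "rz": 0, "jaw": 1},
    {"x": 0.935, "y": 0.2, "z": 0.4, "rx": 0, "ry": 0, "rz": 0, "jaw": 1},
    {"x": 0.935, "y": 0.2, "z": 0.7, "rx": 0, "ry": 0, "rz": 0, "jaw": 1},
    {"x": 0.935, "y": 0.2, "z": 0.95, "rx": 0, "ry": 0, "rz": 0, "jaw": 1},
    {"x": 0.935, "y": 0.2, "z": 0.95, "rx": 0, "ry": 0, "rz": 0, "jaw": 1},
  ],
)

```text
clock: 4.05
tcp_pos: [444.6, 171.7, 344.6]
ee_rot: [0.722, 0.692, -0.007, -0.003]
ft_force: [-0.2, -0.4, -0.8]
grip_width: 1.003
finger_force: 0.0
```

```bash
python3 -c "
from h import *
go([446,176.5,123],87.9)
cv2.imwrite('pics/a.png',cv2.resize(np.hstack([viewer.read_camera('top')[140:260,190:330],viewer.read_camera('scene')[130:250,230:370]]),None,fx=2.8,fy=2.8,interpolation=cv2.INTER_CUBIC))"
```

```text
t 4.05 tcp [444.6 171.7 344.6] head 87.57 F [-0.2 -0.4 -0.8] tau [-0.05  0.02 -0.  ] ff 0.0 gw 1.003 q6 0.3
  shift [0.035 0.014 0.444] rot [-0.013  0.005 -0.005]
```

View pics/a.png

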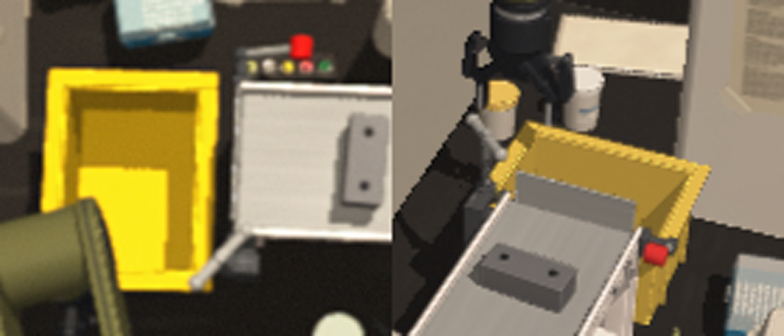

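The gripper straddles the bin's near-side rim in the scene view (~(520,90) in the crop). Descend and grip.

Emit:
servo_tool(
  steps=[
    {"x": 0, "y": 0, "z": 0.15, "rx": 0, "ry": 0, "rz": 0, "jaw": 1},
    {"x": 0, "y": 0, "z": 0.3, "rx": 0, "ry": 0, "rz": 0, "jaw": 1},
    {"x": 0, "y": 0, "z": 0.43, "rx": 0, "ry": 0, "rz": 0, "jaw": 1},
    {"x": 0, "y": 0, "z": 0.43, "rx": 0, "ry": 0, "rz": 0, "jaw": 0.4},
    {"x": 0, "y": 0, "z": 0.43, "rx": 0, "ry": 0, "rz": 0, "jaw": 0.1},
    {"x": 0, "y": 0, "z": 0.43, "rx": 0, "ry": 0, "rz": 0, "jaw": 0.1},
    {"x": 0, "y": 0, "z": 0.43, "rx": 0, "ry": 0, "rz": 0, "jaw": 0.1},
    {"x": 0, "y": 0, "z": 0.43, "rx": 0, "ry": 0, "rz": 0, "jaw": 0.1},
  ],
  newtons=60,
)

```text
clock: 4.95
tcp_pos: [446.5, 173.4, 289.7]
ee_rot: [0.721, 0.693, 0.001, 0.0]
ft_force: [-4.3, -1.9, 7.1]
grip_width: 0.238
finger_force: 59.1
```

```bash
python3 -c "
from h import *
go(w(-118,145.5,123),87.65)"
```

```text
t 4.95 tcp [446.5 173.4 289.7] head 87.71 F [-4.3 -1.9  7.1] tau [-0.06  0.39  0.  ] ff 59.1 gw 0.238 q6 0.3
  shift [-0.173  0.133  0.078] rot [ 0.001 -0.001  0.001]
```

Emit:
servo_tool(
  steps=[
    {"x": 0, "y": 0.05, "z": 0, "rx": 0, "ry": 0, "rz": 0, "jaw": 0.1},
    {"x": 0, "y": 0.1, "z": 0, "rx": 0, "ry": 0, "rz": 0, "jaw": 0.1},
    {"x": 0, "y": 0.14, "z": 0, "rx": 0, "ry": 0, "rz": 0, "jaw": 0.1},
    {"x": -0.05, "y": 0.14, "z": 0, "rx": 0, "ry": 0, "rz": 0, "jaw": 0.1},
    {"x": -0.1, "y": 0.14, "z": 0, "rx": 0, "ry": 0, "rz": 0, "jaw": 0.1},
    {"x": -0.13, "y": 0.14, "z": 0, "rx": 0, "ry": 0, "rz": 0, "jaw": 0.1},
    {"x": -0.16, "y": 0.14, "z": 0, "rx": 0, "ry": 0, "rz": 0, "jaw": 0.1},
    {"x": -0.16, "y": 0.14, "z": 0, "rx": 0, "ry": 0, "rz": 0, "jaw": 0.1},
    {"x": -0.16, "y": 0.14, "z": 0, "rx": 0, "ry": 0, "rz": 0, "jaw": 0.1},
  ],
)

```text
clock: 5.85
tcp_pos: [466.8, 149.3, 289.7]
ee_rot: [0.72, 0.694, 0.003, 0.001]
ft_force: [-0.4, 4.8, 3.8]
grip_width: 0.239
finger_force: 59.8
```

```bash
python3 -c "
from h import *
go(w(-118,145.5,133),87.65)
cv2.imwrite('pics/b.png',cv2.resize(np.hstack([viewer.read_camera('top')[150:260,195:305],viewer.read_camera('scene')[150:260,250:360]]),None,fx=3.6,fy=3.6,interpolation=cv2.INTER_CUBIC))"
```

```text
t 5.85 tcp [466.8 149.3 289.7] head 87.83 F [-0.4  4.8  3.8] tau [ 0.92 -0.31  0.84] ff 59.8 gw 0.239 q6 0.24
  shift [-0.018 -0.009  0.011] rot [ 0.004 -0.003  0.003]
```

View pics/b.png

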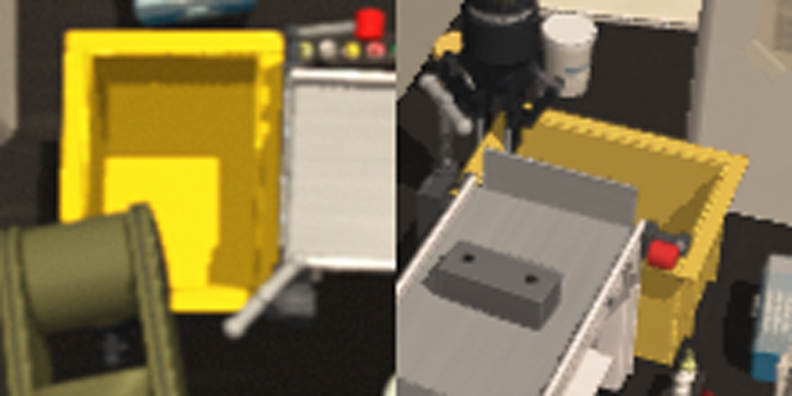

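The bin is nearly touching the stand (crop's right flange edge at col ~283, stand edge ~288). Push on until the force rises.

Emit:
servo_tool(
  steps=[
    {"x": -0.02, "y": 0, "z": 0, "rx": 0, "ry": 0, "rz": 0, "jaw": 0.1},
    {"x": -0.04, "y": 0, "z": 0, "rx": 0, "ry": 0, "rz": 0, "jaw": 0.1},
    {"x": -0.05, "y": 0, "z": 0, "rx": 0, "ry": 0, "rz": 0, "jaw": 0.1},
    {"x": -0.05, "y": 0, "z": 0, "rx": 0, "ry": 0, "rz": 0, "jaw": 0.1},
    {"x": -0.05, "y": 0, "z": 0, "rx": 0, "ry": 0, "rz": 0, "jaw": 0.1},
  ],
)

```text
clock: 6.45
tcp_pos: [466.5, 143.2, 289.8]
ee_rot: [0.72, 0.693, 0.005, -0.001]
ft_force: [0.9, 15.1, 2.1]
grip_width: 0.238
finger_force: 60.0
```

```bash
python3 -c "
from h import *
go(w(-118,145.5,133),87.65)
im=viewer.read_camera('top');cv2.imwrite('pics/c.png',cv2.resize(im[145:235,195:320],None,fx=6,fy=6,interpolation=cv2.INTER_CUBIC))
p=proj([w(a,b,135) for a,b in ((129,.5),(129,200.5),(-129,.5),(-129,200.5))],'top');print(((p-[195,145])*6).round())
d=models.tip_of('bin','top');print([(x['location'],x['conf']) for x in d], proj(w(0,100.5,0),'top'))"
```

```text
t 6.45 tcp [466.5 143.2 289.8] head 87.81 F [ 0.9 15.1  2.1] tau [ 2.46 -0.42  0.89] ff 60.0 gw 0.238 q6 0.22
  shift [ 0.023 -0.008  0.012] rot [ 0.005 -0.008  0.003]
[[496.  95.]
 [136.  83.]
 [478. 559.]
 [110. 546.]]
[([205.9, 249.0], 0.87)] [[248.96761914 203.91036452]]
```

View pics/c.png

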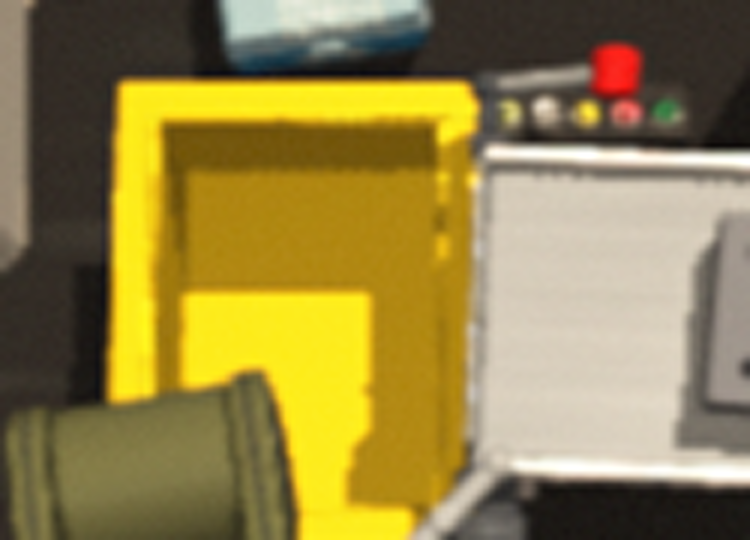

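Emit:
servo_tool(
  steps=[
    {"x": -0.02, "y": 0, "z": 0, "rx": 0, "ry": 0, "rz": 0, "jaw": 0.1},
    {"x": -0.03, "y": 0, "z": 0, "rx": 0, "ry": 0, "rz": 0, "jaw": 0.1},
    {"x": -0.03, "y": 0, "z": 0, "rx": 0, "ry": 0, "rz": 0, "jaw": 0.1},
    {"x": -0.03, "y": 0, "z": 0, "rx": 0, "ry": 0, "rz": 0, "jaw": 0.1},
  ],
)

```text
clock: 6.95
tcp_pos: [466.3, 140.7, 289.8]
ee_rot: [0.721, 0.693, 0.008, -0.004]
ft_force: [2.9, 28.7, 0.2]
grip_width: 0.253
finger_force: 42.6
```

```bash
python3 -c "
from h import *
go(w(-118,145.5,133),87.65)"
```

```text
t 6.95 tcp [466.3 140.7 289.8] head 87.68 F [ 2.9 28.7  0.2] tau [ 4.47 -0.53  0.44] ff 42.6 gw 0.253 q6 0.21
  shift [ 0.04  -0.008  0.013] rot [ 0.005 -0.016  0.001]
```

Emit:
servo_tool(
  steps=[
    {"x": 0.015, "y": 0, "z": 0, "rx": 0, "ry": 0, "rz": 0, "jaw": 0.1},
    {"x": 0.02, "y": 0, "z": 0, "rx": 0, "ry": 0, "rz": 0, "jaw": 0.6},
    {"x": 0.02, "y": 0, "z": 0, "rx": 0, "ry": 0, "rz": 0, "jaw": 0.8},
    {"x": 0.02, "y": 0, "z": 0, "rx": 0, "ry": 0, "rz": 0, "jaw": 0.8},
    {"x": 0.02, "y": 0, "z": -0.3, "rx": 0, "ry": 0, "rz": 0, "jaw": 0.8},
    {"x": 0.02, "y": 0, "z": -0.6, "rx": 0, "ry": 0, "rz": 0, "jaw": 0.8},
    {"x": 0.02, "y": 0, "z": -0.95, "rx": 0, "ry": 0, "rz": 0, "jaw": 0.8},
    {"x": 0.02, "y": 0, "z": -1, "rx": 0, "ry": 0, "rz": 0, "jaw": 0.8},
    {"x": 0.02, "y": 0, "z": -1, "rx": 0, "ry": 0, "rz": 0, "jaw": 0.8},
  ],
)

```text
clock: 7.85
tcp_pos: [466.1, 139.0, 440.7]
ee_rot: [0.721, 0.693, 0.002, 0.002]
ft_force: [0.1, -0.1, -0.2]
grip_width: 0.799
finger_force: 0.0
```

```bash
python3 -c "
from h import *
im=viewer.read_camera('top');a=cv2.resize(im[150:250,200:310],None,fx=3.6,fy=3.6,interpolation=cv2.INTER_CUBIC)
im=viewer.read_camera('scene');b=cv2.resize(im[150:250,245:355],None,fx=3.6,fy=3.6,interpolation=cv2.INTER_CUBIC)
cv2.imwrite('pics/d.png',np.hstack([a,b]))
for n in ('bin','handle_bar','gate_knob','lip','gate_hinge'):
  for c in ('top','scene'): print(n,c,[(x['location'],round(x['conf'],2)) for x in models.tip_of(n,c)][:2])
go(w(-118,12,300),137)
for P in (w(0,100.5,0),w(-118,12,260),w(122,-67,216),w(0,0,185)): print(proj(P,'top')[0,::-1].round(1),proj(P,'scene')[0,::-1].round(1))"
```

```text
bin top [([205.4, 245.9], 0.75), ([231.5, 265.5], 0.65)]
bin scene []
handle_bar top [([232.2, 268.9], 0.63)]
handle_bar scene [([178.2, 263.2], 0.44)]
gate_knob top [([154.7, 296.7], 0.69)]
gate_knob scene [([219.7, 326.1], 0.9), ([175.9, 267.5], 0.67)]
lip top [([195.8, 273.8], 0.57)]
lip scene [([207.5, 292.8], 0.63), ([218.5, 326.6], 0.2)]
gate_hinge top [([157.5, 278.1], 0.94)]
gate_hinge scene [([217.9, 328.7], 0.7), ([247.0, 293.0], 0.61)]
t 8.45 tcp [465.7 139.4 437.4] head 87.71 F [-0.5  0.9 -0.3] tau [-0.02 -0.    0.01] ff 0.0 gw 0.801 q6 0.22
  shift [-0.841 -0.005 -0.117] rot [-0.001 -0.    -0.821]
[203.9 249. ] [230.5 301.6]
[231.7 270.3] [178.6 263. ]
[157.3 298.8] [221.8 323.6]
[196.6 276.2] [207.2 294.2]
```

View pics/d.png

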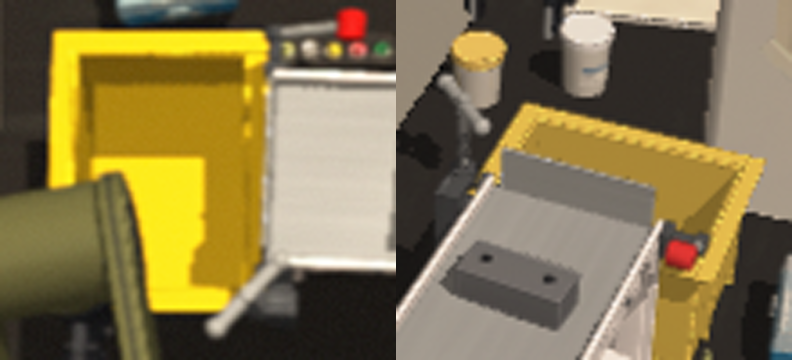

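Emit:
servo_tool(
  steps=[
    {"x": -0.1, "y": 0, "z": -0.2, "rx": 0, "ry": 0, "rz": -0.14, "jaw": 1},
    {"x": -0.3, "y": -0.02, "z": -0.2, "rx": 0, "ry": 0, "rz": -0.28, "jaw": 1},
    {"x": -0.6, "y": -0.02, "z": -0.2, "rx": 0, "ry": 0, "rz": -0.42, "jaw": 1},
    {"x": -0.81, "y": -0.02, "z": -0.2, "rx": 0, "ry": 0, "rz": -0.56, "jaw": 1},
    {"x": -0.81, "y": -0.02, "z": -0.2, "rx": 0, "ry": 0, "rz": -0.7, "jaw": 1},
    {"x": -0.81, "y": -0.02, "z": -0.2, "rx": 0, "ry": 0, "rz": -0.79, "jaw": 1},
    {"x": -0.81, "y": -0.02, "z": -0.2, "rx": 0, "ry": 0, "rz": -0.79, "jaw": 1},
  ],
)

```text
clock: 9.15
tcp_pos: [457.8, 17.7, 467.8]
ee_rot: [0.382, 0.924, 0.0, 0.0]
ft_force: [0.6, 0.3, -0.1]
grip_width: 1.001
finger_force: 0.0
```

```bash
sed -i 's/^ST=.*YAW/ST=np.array([577.5,1.0]); YAW/' h.py; python3 -c "
from h import *
go([460,17.3,257],135)
im=viewer.read_camera('top');a=cv2.resize(im[200:260,235:305],None,fx=5,fy=5,interpolation=cv2.INTER_CUBIC)
im=viewer.read_camera('scene');b=cv2.resize(im[140:200,235:305],None,fx=5,fy=5,interpolation=cv2.INTER_CUBIC)
cv2.imwrite('pics/e.png',np.hstack([a,b]))
"
```

```text
t 9.15 tcp [457.8  17.7 467.8] head 135.04 F [ 0.6  0.3 -0.1] tau [-0.02 -0.    0.05] ff 0.0 gw 1.001 q6 -0.86
  shift [-0.012  0.008  0.372] rot [0.    0.    0.001]
```

View pics/e.png

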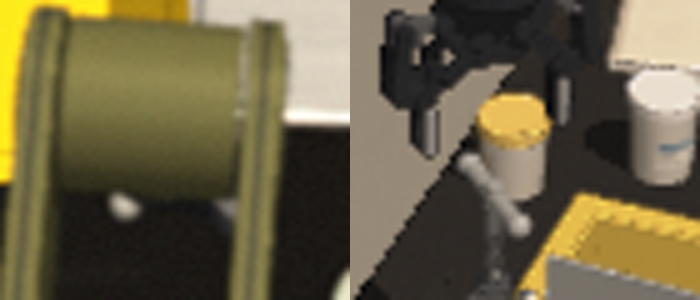

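The fingers stand either side of the T-bar in the scene view. Descend and close.

Emit:
servo_tool(
  steps=[
    {"x": -0.01, "y": 0.01, "z": 0.15, "rx": 0, "ry": 0, "rz": 0, "jaw": 1},
    {"x": -0.01, "y": 0.01, "z": 0.3, "rx": 0, "ry": 0, "rz": 0, "jaw": 1},
    {"x": -0.01, "y": 0.01, "z": 0.37, "rx": 0, "ry": 0, "rz": 0, "jaw": 1},
    {"x": -0.01, "y": 0.01, "z": 0.37, "rx": 0, "ry": 0, "rz": 0, "jaw": 0.5},
    {"x": -0.01, "y": 0.01, "z": 0.37, "rx": 0, "ry": 0, "rz": 0, "jaw": 0.2},
    {"x": -0.01, "y": 0.01, "z": 0.37, "rx": 0, "ry": 0, "rz": 0, "jaw": 0},
    {"x": -0.01, "y": 0.01, "z": 0.37, "rx": 0, "ry": 0, "rz": 0, "jaw": 0},
    {"x": -0.01, "y": 0.01, "z": 0.37, "rx": 0, "ry": 0, "rz": 0, "jaw": 0},
    {"x": -0.01, "y": 0.01, "z": 0.37, "rx": 0, "ry": 0, "rz": 0, "jaw": 0},
  ],
  newtons=40,
)

```text
clock: 10.15
tcp_pos: [460.3, 18.3, 413.3]
ee_rot: [0.382, 0.924, 0.001, 0.001]
ft_force: [1.6, 2.2, 2.5]
grip_width: 0.135
finger_force: 38.9
```

```bash
python3 -c "
from h import *
go([460,17.3,257],135)"
```

```text
t 10.15 tcp [460.3  18.3 413.3] head 135.12 F [1.6 2.2 2.5] tau [ 0.37 -0.25  0.11] ff 38.9 gw 0.135 q6 -0.86
  shift [-0.003 -0.006  0.009] rot [0.002 0.001 0.002]
```

Emit:
servo_tool(
  steps=[
    {"x": 0, "y": 0, "z": 0.002, "rx": 0, "ry": 0, "rz": 0.14, "jaw": 0},
    {"x": 0, "y": 0, "z": 0.004, "rx": 0, "ry": 0, "rz": 0.28, "jaw": 0},
    {"x": 0, "y": 0, "z": 0.006, "rx": 0, "ry": 0, "rz": 0.42, "jaw": 0},
    {"x": 0, "y": 0, "z": 0.008, "rx": 0, "ry": 0, "rz": 0.56, "jaw": 0},
    {"x": 0, "y": 0, "z": 0.01, "rx": 0, "ry": 0, "rz": 0.7, "jaw": 0},
    {"x": 0, "y": 0, "z": 0.012, "rx": 0, "ry": 0, "rz": 0.84, "jaw": 0},
    {"x": 0, "y": 0, "z": 0.013, "rx": 0, "ry": 0, "rz": 1, "jaw": 0},
    {"x": 0, "y": 0, "z": 0.013, "rx": 0, "ry": 0, "rz": 1, "jaw": 0},
  ],
)

```text
clock: 10.95
tcp_pos: [459.7, 18.1, 411.2]
ee_rot: [0.793, 0.609, -0.001, -0.0]
ft_force: [-5.6, -0.1, 6.0]
grip_width: 0.134
finger_force: 39.6
```

```bash
python3 -c "
from h import *
go([460,17.3,257],75)"
```

```text
t 10.95 tcp [459.7  18.1 411.2] head 75.09 F [-5.6 -0.1  6. ] tau [0.02 0.79 0.21] ff 39.6 gw 0.134 q6 0.18
  shift [-0.005  0.003 -0.005] rot [-0.001  0.001  0.002]
```

Emit:
servo_tool(
  steps=[
    {"x": 0, "y": -0.007, "z": 0.002, "rx": 0, "ry": 0, "rz": 0.14, "jaw": 0},
    {"x": 0, "y": -0.007, "z": 0.004, "rx": 0, "ry": 0, "rz": 0.28, "jaw": 0},
    {"x": 0, "y": -0.007, "z": 0.006, "rx": 0, "ry": 0, "rz": 0.42, "jaw": 0},
    {"x": 0, "y": -0.007, "z": 0.008, "rx": 0, "ry": 0, "rz": 0.56, "jaw": 0},
    {"x": 0, "y": -0.007, "z": 0.012, "rx": 0, "ry": 0, "rz": 0.7, "jaw": 0},
    {"x": 0, "y": -0.007, "z": 0.014, "rx": 0, "ry": 0, "rz": 0.84, "jaw": 0},
    {"x": 0, "y": -0.007, "z": 0.016, "rx": 0, "ry": 0, "rz": 1, "jaw": 0},
    {"x": 0, "y": -0.007, "z": 0.016, "rx": 0, "ry": 0, "rz": 1, "jaw": 0},
  ],
)

```text
clock: 11.75
tcp_pos: [458.7, 18.8, 409.2]
ee_rot: [0.991, 0.132, -0.0, -0.001]
ft_force: [-5.3, 3.1, 7.1]
grip_width: 0.137
finger_force: 39.8
```

Emit:
servo_tool(
  steps=[
    {"x": 0, "y": 0, "z": 0.002, "rx": 0, "ry": 0, "rz": 0.14, "jaw": 0},
    {"x": 0, "y": 0, "z": 0.004, "rx": 0, "ry": 0, "rz": 0.28, "jaw": 0},
    {"x": 0, "y": 0, "z": 0.006, "rx": 0, "ry": 0, "rz": 0.42, "jaw": 0},
    {"x": 0, "y": 0, "z": 0.008, "rx": 0, "ry": 0, "rz": 0.56, "jaw": 0},
    {"x": 0, "y": 0, "z": 0.01, "rx": 0, "ry": 0, "rz": 0.7, "jaw": 0},
    {"x": 0, "y": 0, "z": 0.012, "rx": 0, "ry": 0, "rz": 0.84, "jaw": 0},
    {"x": 0, "y": 0, "z": 0.013, "rx": 0, "ry": 0, "rz": 1, "jaw": 0},
    {"x": 0, "y": 0, "z": 0.013, "rx": 0, "ry": 0, "rz": 1, "jaw": 0},
  ],
)

```text
clock: 12.55
tcp_pos: [458.8, 19.5, 407.5]
ee_rot: [0.924, -0.381, -0.001, -0.002]
ft_force: [-5.5, 7.2, 6.9]
grip_width: 0.137
finger_force: 40.2
```

```bash
python3 -c "
from h import *
go([460,17.3,257],-45)"
```

```text
t 12.55 tcp [458.8  19.5 407.5] head -44.84 F [-5.5  7.2  6.9] tau [1.2  0.76 0.26] ff 40.2 gw 0.137 q6 2.28
  shift [ 0.016  0.005 -0.03 ] rot [-0.003  0.003  0.003]
```

Emit:
servo_tool(
  steps=[
    {"x": -0.009, "y": 0, "z": 0.004, "rx": 0, "ry": 0, "rz": 0.13, "jaw": 0},
    {"x": -0.009, "y": 0, "z": 0.006, "rx": 0, "ry": 0, "rz": 0.26, "jaw": 0},
    {"x": -0.009, "y": 0, "z": 0.008, "rx": 0, "ry": 0, "rz": 0.4, "jaw": 0},
    {"x": -0.009, "y": 0, "z": 0.009, "rx": 0, "ry": 0, "rz": 0.46, "jaw": 0},
    {"x": -0.009, "y": 0, "z": 0.009, "rx": 0, "ry": 0, "rz": 0.46, "jaw": 0},
  ],
)

```text
clock: 13.05
tcp_pos: [458.5, 20.2, 407.1]
ee_rot: [0.807, -0.59, 0.001, -0.002]
ft_force: [-1.2, 5.9, 8.0]
grip_width: 0.133
finger_force: 40.6
```

```bash
python3 -c "
from h import *
go([460,17.3,257],-72.5)
im=viewer.read_camera('scene');b=cv2.resize(im[140:240,235:345],None,fx=5,fy=5,interpolation=cv2.INTER_CUBIC)
cv2.imwrite('pics/f.png',b)
"
```

```text
t 13.05 tcp [458.5  20.2 407.1] head -72.33 F [-1.2  5.9  8. ] tau [0.92 0.23 0.35] ff 40.6 gw 0.133 q6 2.76
  shift [ 0.021 -0.004 -0.033] rot [-0.005  0.002  0.003]
```

Emit:
servo_tool(
  steps=[
    {"x": 0, "y": 0, "z": 0, "rx": 0, "ry": 0, "rz": 0, "jaw": 0.6},
    {"x": 0, "y": 0, "z": 0, "rx": 0, "ry": 0, "rz": 0, "jaw": 1},
    {"x": 0, "y": 0, "z": 0, "rx": 0, "ry": 0, "rz": 0, "jaw": 1},
    {"x": 0, "y": 0, "z": -0.3, "rx": 0, "ry": 0, "rz": 0, "jaw": 1},
    {"x": 0, "y": 0, "z": -0.35, "rx": 0, "ry": 0, "rz": -0.14, "jaw": 1},
    {"x": 0, "y": 0, "z": -0.35, "rx": 0, "ry": 0, "rz": -0.28, "jaw": 1},
    {"x": 0, "y": 0, "z": -0.35, "rx": 0, "ry": 0, "rz": -0.42, "jaw": 1},
    {"x": 0, "y": 0, "z": -0.35, "rx": 0, "ry": 0, "rz": -0.56, "jaw": 1},
    {"x": 0, "y": 0, "z": -0.35, "rx": 0, "ry": 0, "rz": -0.7, "jaw": 1},
    {"x": 0, "y": 0, "z": -0.35, "rx": 0, "ry": 0, "rz": -0.84, "jaw": 1},
    {"x": 0, "y": 0, "z": -0.35, "rx": 0, "ry": 0, "rz": -1, "jaw": 1},
    {"x": 0, "y": 0, "z": -0.35, "rx": 0, "ry": 0, "rz": -1, "jaw": 1},
  ],
)

```text
clock: 14.3
tcp_pos: [458.0, 19.2, 456.5]
ee_rot: [0.994, -0.108, -0.0, 0.0]
ft_force: [-0.2, -0.9, -1.1]
grip_width: 1.003
finger_force: 0.0
```

Emit:
servo_tool(
  steps=[
    {"x": 0, "y": 0, "z": 0, "rx": 0, "ry": 0, "rz": -0.14, "jaw": 1},
    {"x": 0, "y": 0, "z": 0, "rx": 0, "ry": 0, "rz": -0.28, "jaw": 1},
    {"x": 0, "y": 0, "z": 0, "rx": 0, "ry": 0, "rz": -0.42, "jaw": 1},
    {"x": 0, "y": 0, "z": 0, "rx": 0, "ry": 0, "rz": -0.56, "jaw": 1},
    {"x": 0, "y": 0, "z": 0, "rx": 0, "ry": 0, "rz": -0.7, "jaw": 1},
    {"x": 0, "y": 0, "z": 0, "rx": 0, "ry": 0, "rz": -0.84, "jaw": 1},
    {"x": 0, "y": 0, "z": 0, "rx": 0, "ry": 0, "rz": -1, "jaw": 1},
    {"x": 0, "y": 0, "z": 0, "rx": 0, "ry": 0, "rz": -1, "jaw": 1},
  ],
)

```text
clock: 15.1
tcp_pos: [458.0, 19.2, 456.7]
ee_rot: [0.916, 0.402, -0.0, -0.0]
ft_force: [0.3, -0.5, 0.3]
grip_width: 1.003
finger_force: 0.0
```

Emit:
servo_tool(
  steps=[
    {"x": 0, "y": 0, "z": 0, "rx": 0, "ry": 0, "rz": -0.14, "jaw": 1},
    {"x": 0, "y": 0, "z": 0, "rx": 0, "ry": 0, "rz": -0.28, "jaw": 1},
    {"x": 0, "y": 0, "z": 0, "rx": 0, "ry": 0, "rz": -0.42, "jaw": 1},
    {"x": 0, "y": 0, "z": 0, "rx": 0, "ry": 0, "rz": -0.56, "jaw": 1},
    {"x": 0, "y": 0, "z": 0, "rx": 0, "ry": 0, "rz": -0.7, "jaw": 1},
    {"x": 0, "y": 0, "z": 0, "rx": 0, "ry": 0, "rz": -0.84, "jaw": 1},
    {"x": 0, "y": 0, "z": 0, "rx": 0, "ry": 0, "rz": -1, "jaw": 1},
    {"x": 0, "y": 0, "z": 0, "rx": 0, "ry": 0, "rz": -1, "jaw": 1},
  ],
)

```text
clock: 15.9
tcp_pos: [458.0, 19.3, 456.8]
ee_rot: [0.592, 0.806, -0.0, -0.0]
ft_force: [0.0, -0.2, -0.4]
grip_width: 1.004
finger_force: 0.0
```

```bash
python3 -c "
from h import *
go([459,20,250],108)
im=viewer.read_camera('scene');b=cv2.resize(im[130:250,235:345],None,fx=4.5,fy=4.5,interpolation=cv2.INTER_CUBIC)
cv2.imwrite('pics/f.png',b)
"
```

```text
t 15.9 tcp [458.   19.3 456.8] head 107.34 F [ 0.  -0.2 -0.4] tau [-0.   -0.03  0.02] ff 0.0 gw 1.004 q6 -0.38
  shift [0.003 0.008 0.346] rot [-0.    -0.    -0.011]
```

View pics/f.png

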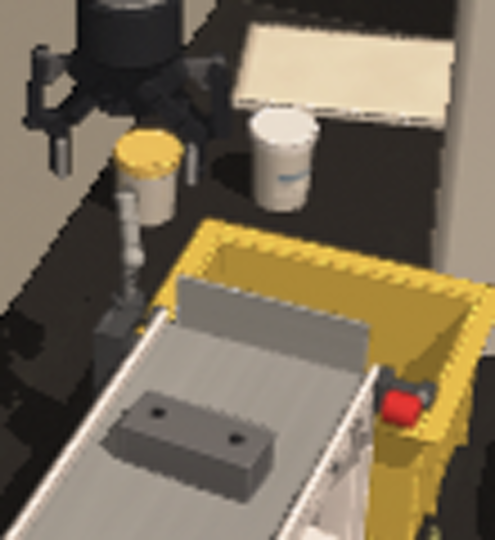

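The bar followed the turn (now roughly along the stand's length). Regrip lower and turn on.

Emit:
servo_tool(
  steps=[
    {"x": 0, "y": 0.005, "z": 0.15, "rx": 0, "ry": 0, "rz": 0, "jaw": 1},
    {"x": 0, "y": 0.005, "z": 0.3, "rx": 0, "ry": 0, "rz": 0, "jaw": 1},
    {"x": 0, "y": 0.005, "z": 0.34, "rx": 0, "ry": 0, "rz": 0, "jaw": 1},
    {"x": 0, "y": 0.005, "z": 0.34, "rx": 0, "ry": 0, "rz": 0, "jaw": 0.5},
    {"x": 0, "y": 0.005, "z": 0.34, "rx": 0, "ry": 0, "rz": 0, "jaw": 0.2},
    {"x": 0, "y": 0.005, "z": 0.34, "rx": 0, "ry": 0, "rz": 0, "jaw": 0},
    {"x": 0, "y": 0.005, "z": 0.34, "rx": 0, "ry": 0, "rz": 0, "jaw": 0},
    {"x": 0, "y": 0.005, "z": 0.34, "rx": 0, "ry": 0, "rz": 0, "jaw": 0},
    {"x": 0, "y": 0.005, "z": 0.34, "rx": 0, "ry": 0, "rz": 0, "jaw": 0},
    {"x": 0, "y": 0.005, "z": 0.345, "rx": 0, "ry": 0, "rz": 0.14, "jaw": 0},
    {"x": 0, "y": 0.005, "z": 0.345, "rx": 0, "ry": 0, "rz": 0.2, "jaw": 0},
    {"x": 0, "y": 0.005, "z": 0.345, "rx": 0, "ry": 0, "rz": 0.2, "jaw": 0},
  ],
  newtons=60,
)

```text
clock: 17.15
tcp_pos: [459.1, 19.7, 406.9]
ee_rot: [0.672, 0.741, 0.001, 0.001]
ft_force: [0.8, 0.9, 6.1]
grip_width: 0.135
finger_force: 56.0
```

```bash
python3 -c "
from h import *
go([459,20,250],108)"
```

```text
t 17.15 tcp [459.1  19.7 406.9] head 95.55 F [0.8 0.9 6.1] tau [ 0.06 -0.01  0.35] ff 56.0 gw 0.135 q6 -0.17
  shift [ 0.002 -0.     0.013] rot [ 0.003  0.001 -0.207]
```

Emit:
servo_tool(
  steps=[
    {"x": 0, "y": 0, "z": 0.001, "rx": 0, "ry": 0, "rz": 0.05, "jaw": 0},
    {"x": 0, "y": 0, "z": 0.002, "rx": 0, "ry": 0, "rz": 0.1, "jaw": 0},
    {"x": 0, "y": 0, "z": 0.002, "rx": 0, "ry": 0, "rz": 0.1, "jaw": 0},
  ],
)

```text
clock: 17.45
tcp_pos: [459.1, 19.6, 406.9]
ee_rot: [0.71, 0.705, 0.001, 0.001]
ft_force: [-0.3, 1.1, 6.5]
grip_width: 0.136
finger_force: 56.9
```

```bash
python3 -c "
from h import *
go([459,20,250],108)"
```

```text
t 17.45 tcp [459.1  19.6 406.9] head 89.59 F [-0.3  1.1  6.5] tau [ 0.05 -0.    0.4 ] ff 56.9 gw 0.136 q6 -0.07
  shift [ 0.002 -0.     0.012] rot [ 0.003  0.001 -0.307]
```

Emit:
servo_tool(
  steps=[
    {"x": 0, "y": 0, "z": 0.001, "rx": 0, "ry": 0, "rz": 0.1, "jaw": 0},
    {"x": 0, "y": 0, "z": 0.002, "rx": 0, "ry": 0, "rz": 0.2, "jaw": 0},
    {"x": 0, "y": 0, "z": 0.003, "rx": 0, "ry": 0, "rz": 0.2, "jaw": 0},
  ],
  newtons=80,
)

```text
clock: 17.75
tcp_pos: [459.1, 19.6, 406.7]
ee_rot: [0.78, 0.626, 0.001, 0.001]
ft_force: [-1.0, 0.0, 7.7]
grip_width: 0.132
finger_force: 75.1
```

```bash
python3 -c "
from h import *
go([459,20,250],108)"
```

```text
t 17.75 tcp [459.1  19.6 406.7] head 77.54 F [-1.   0.   7.7] tau [0.09 0.16 0.42] ff 75.1 gw 0.132 q6 0.14
  shift [ 0.002 -0.001  0.011] rot [ 0.003  0.    -0.508]
```

Emit:
servo_tool(
  steps=[
    {"x": 0, "y": 0, "z": 0.003, "rx": 0, "ry": 0, "rz": 0.1, "jaw": 0},
    {"x": 0, "y": 0, "z": 0.006, "rx": 0, "ry": 0, "rz": 0.2, "jaw": 0},
    {"x": 0, "y": 0, "z": 0.008, "rx": 0, "ry": 0, "rz": 0.3, "jaw": 0},
    {"x": 0, "y": 0, "z": 0.008, "rx": 0, "ry": 0, "rz": 0.3, "jaw": 0},
  ],
  newtons=80,
)

```text
clock: 18.15
tcp_pos: [459.1, 19.6, 406.5]
ee_rot: [0.868, 0.497, 0.001, 0.001]
ft_force: [-2.3, 0.9, 11.0]
grip_width: 0.127
finger_force: 77.0
```

```bash
python3 -c "
from h import *
go([459,20,250],108)
im=viewer.read_camera('scene');cv2.imwrite('pics/g.png',cv2.resize(im[120:240,225:345],None,fx=4.5,fy=4.5,interpolation=cv2.INTER_CUBIC))"
```

```text
t 18.15 tcp [459.1  19.6 406.5] head 59.56 F [-2.3  0.9 11. ] tau [0.03 0.39 0.54] ff 77.0 gw 0.127 q6 0.46
  shift [ 0.002 -0.002  0.01 ] rot [ 0.003  0.    -0.807]
```

View pics/g.png

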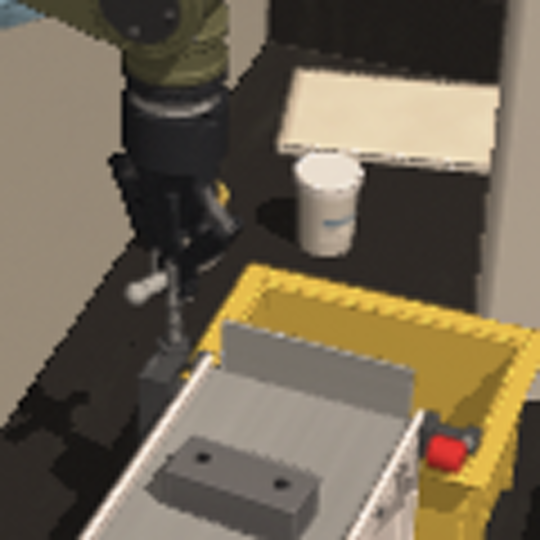

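Emit:
servo_tool(
  steps=[
    {"x": 0, "y": 0, "z": 0.001, "rx": 0, "ry": 0, "rz": 0.1, "jaw": 0},
    {"x": 0, "y": 0, "z": 0.001, "rx": 0, "ry": 0, "rz": 0.2, "jaw": 0},
    {"x": 0, "y": 0, "z": 0.001, "rx": 0, "ry": 0, "rz": 0.2, "jaw": 0},
  ],
  newtons=100,
)

```text
clock: 18.5
tcp_pos: [459.1, 19.6, 406.4]
ee_rot: [0.915, 0.403, 0.001, 0.001]
ft_force: [-3.3, 0.3, 10.8]
grip_width: 0.121
finger_force: 94.4
```

```bash
python3 -c "
from h import *
go([459,20,250],108)"
```

```text
t 18.5 tcp [459.1  19.6 406.4] head 47.57 F [-3.3  0.3 10.8] tau [0.01 0.44 0.52] ff 94.4 gw 0.121 q6 0.67
  shift [ 0.002 -0.002  0.009] rot [ 0.003 -0.    -1.007]
```

Emit:
servo_tool(
  steps=[
    {"x": 0, "y": 0, "z": 0.001, "rx": 0, "ry": 0, "rz": 0.1, "jaw": 0},
    {"x": 0, "y": 0, "z": 0.001, "rx": 0, "ry": 0, "rz": 0.2, "jaw": 0},
    {"x": 0, "y": 0, "z": 0.001, "rx": 0, "ry": 0, "rz": 0.3, "jaw": 0},
    {"x": 0, "y": 0, "z": 0.001, "rx": 0, "ry": 0, "rz": 0.3, "jaw": 0},
  ],
  newtons=120,
)

```text
clock: 18.9
tcp_pos: [459.1, 19.6, 406.2]
ee_rot: [0.967, 0.255, 0.002, 0.001]
ft_force: [-2.8, 0.5, 11.3]
grip_width: 0.113
finger_force: 113.7
```

```bash
python3 -c "
from h import *
go([459,20,250],108)
viewer.read_camera('scene');viewer.read_camera('top')
for n in ('handle_bar','clamp_pad'):
  for c in ('scene','top'):
    for d in models.outline_of(n,c)[:2]:
      m=d['mask'].astype(np.uint8); print(n,c,d['conf'],m.sum(),cv2.minAreaRect(cv2.findNonZero(m)),d['location'])"
```

```text
t 18.9 tcp [459.1  19.6 406.2] head 29.58 F [-2.8  0.5 11.3] tau [-0.02  0.46  0.55] ff 113.7 gw 0.113 q6 0.98
  shift [ 0.001 -0.003  0.008] rot [ 0.004 -0.    -1.307]
handle_bar scene 0.53 43 ((263.5068359375, 180.55801391601562), (3.0962929725646973, 23.426668167114258), 83.2901611328125) [180.9, 257.2]
clamp_pad scene 0.65 52 ((263.489990234375, 180.42999267578125), (3.8183767795562744, 25.45584487915039), 81.8698959350586) [180.1, 259.1]
clamp_pad scene 0.48 92 ((264.0, 181.0), (18.384775161743164, 21.21320343017578), 45.0) [179.6, 260.7]
```

Emit:
servo_tool(
  steps=[
    {"x": 0, "y": 0, "z": 0.001, "rx": 0, "ry": 0, "rz": 0.1, "jaw": 0},
    {"x": 0, "y": 0, "z": 0.002, "rx": 0, "ry": 0, "rz": 0.2, "jaw": 0},
    {"x": 0, "y": 0, "z": 0.003, "rx": 0, "ry": 0, "rz": 0.3, "jaw": 0},
    {"x": 0, "y": 0, "z": 0.003, "rx": 0, "ry": 0, "rz": 0.3, "jaw": 0},
  ],
  newtons=120,
)

```text
clock: 19.6
tcp_pos: [459.0, 19.5, 406.0]
ee_rot: [0.995, 0.101, 0.002, 0.001]
ft_force: [-3.1, 0.3, 11.2]
grip_width: 0.113
finger_force: 115.0
```

```bash
python3 -c "
from h import *
go([459,20,250],108)
viewer.read_camera('scene')
for n in ('handle_bar','clamp_pad'):
  for c in ('scene',):
    for d in models.outline_of(n,c)[:2]:
      m=d['mask'].astype(np.uint8); print(n,c,d['conf'],m.sum(),cv2.minAreaRect(cv2.findNonZero(m)),d['location'])"
```

```text
t 19.6 tcp [459.   19.5 406. ] head 11.6 F [-3.1  0.3 11.2] tau [-0.11  0.53  0.67] ff 115.0 gw 0.113 q6 1.29
  shift [ 0.    -0.003  0.007] rot [ 4.000e-03 -1.000e-03 -1.607e+00]
handle_bar scene 0.58 83 ((263.5009460449219, 180.4783172607422), (27.104827880859375, 4.1265363693237305), 2.4895529747009277) [181.5, 268.6]
clamp_pad scene 0.7 8412 ((269.3986511230469, 259.2895202636719), (89.00584411621094, 155.92539978027344), 19.29004669189453) [261.3, 265.9]
```

Emit:
servo_tool(
  steps=[
    {"x": 0, "y": 0, "z": 0.001, "rx": 0, "ry": 0, "rz": 0.1, "jaw": 0},
    {"x": 0, "y": 0, "z": 0.002, "rx": 0, "ry": 0, "rz": 0.2, "jaw": 0},
    {"x": 0, "y": 0, "z": 0.003, "rx": 0, "ry": 0, "rz": 0.2, "jaw": 0},
  ],
  newtons=120,
)

```text
clock: 20.05
tcp_pos: [459.0, 19.5, 405.8]
ee_rot: [1.0, -0.003, 0.002, 0.001]
ft_force: [-4.2, -0.9, 14.5]
grip_width: 0.119
finger_force: 116.2
```

```bash
python3 -c "
from h import *
go([459,20,250],108)
viewer.read_camera('scene')
for n in ('handle_bar',):
  for c in ('scene',):
    for d in models.outline_of(n,c)[:2]:
      m=d['mask'].astype(np.uint8); print(n,c,d['conf'],m.sum(),cv2.minAreaRect(cv2.findNonZero(m)),d['location'])"
```

```text
t 20.05 tcp [459.   19.5 405.8] head -0.38 F [-4.2 -0.9 14.5] tau [-0.09  0.7   0.77] ff 116.2 gw 0.119 q6 1.5
  shift [-0.    -0.003  0.005] rot [ 4.000e-03 -1.000e-03 -1.806e+00]
handle_bar scene 0.62 1626 ((303.66021728515625, 213.544189453125), (72.831298828125, 60.53208923339844), 15.422160148620605) [200.0, 321.1]
```

Emit:
servo_tool(
  steps=[
    {"x": 0, "y": 0, "z": 0, "rx": 0, "ry": 0, "rz": 0, "jaw": 0.6},
    {"x": 0, "y": 0, "z": 0, "rx": 0, "ry": 0, "rz": 0, "jaw": 1},
    {"x": 0, "y": 0, "z": 0, "rx": 0, "ry": 0, "rz": 0, "jaw": 1},
    {"x": 0, "y": 0, "z": -0.3, "rx": 0, "ry": 0, "rz": 0, "jaw": 1},
    {"x": 0, "y": 0, "z": -0.5, "rx": 0, "ry": 0, "rz": -0.14, "jaw": 1},
    {"x": 0.1, "y": 0, "z": -0.5, "rx": 0, "ry": 0, "rz": -0.28, "jaw": 1},
    {"x": 0.4, "y": 0.2, "z": -0.5, "rx": 0, "ry": 0, "rz": -0.42, "jaw": 1},
    {"x": 0.7, "y": 0.4, "z": -0.5, "rx": 0, "ry": 0, "rz": -0.56, "jaw": 1},
    {"x": 1, "y": 0.6, "z": -0.5, "rx": 0, "ry": 0, "rz": -0.7, "jaw": 1},
    {"x": 1, "y": 0.6, "z": -0.5, "rx": 0, "ry": 0, "rz": -0.84, "jaw": 1},
    {"x": 1, "y": 0.6, "z": -0.5, "rx": 0, "ry": 0, "rz": -1, "jaw": 1},
    {"x": 1, "y": 0.6, "z": -0.5, "rx": 0, "ry": 0, "rz": -1, "jaw": 1},
  ],
)

```text
clock: 21.35
tcp_pos: [608.3, -72.2, 475.4]
ee_rot: [0.868, 0.496, -0.001, -0.001]
ft_force: [-0.2, -0.5, -0.4]
grip_width: 1.0
finger_force: 0.0
```

```bash
python3 -c "
from h import *
k=tri({'top':(296.7,154.7),'scene':(326.1,219.7)}); print('knob',k,loc(k),w(122,-67,216))
go(w(122,-67,300),87.65)
viewer.read_camera('scene')
for d in models.outline_of('handle_bar','scene')[:2]:
      m=d['mask'].astype(np.uint8); print(d['conf'],m.sum(),cv2.minAreaRect(cv2.findNonZero(m)),d['location'])"
```

```text
knob [702.8906719  -68.83175807 221.27786494] [128.15405852 -64.62068028] [696.64404789 -70.95620788 216.        ]
t 21.35 tcp [608.3 -72.2 475.4] head 59.5 F [-0.2 -0.5 -0.4] tau [ 0.03 -0.   -0.01] ff 0.0 gw 1.0 q6 0.33
  shift [0.306 0.504 0.134] rot [-0.004  0.    -0.469]
0.55 83 ((263.4234924316406, 180.00587463378906), (18.17707061767578, 4.371700286865234), 85.60128784179688) [180.8, 261.7]
0.3 7985 ((268.0679016113281, 260.1568908691406), (81.63865661621094, 157.54478454589844), 23.57470703125) [261.4, 267.0]
```

```bash
python3 -c "
from h import *
a=cv2.resize(viewer.read_camera('scene')[140:240,235:345],None,fx=4.5,fy=5,interpolation=cv2.INTER_CUBIC)
b=cv2.resize(viewer.read_camera('top')[150:250,200:270],None,fx=4.3,fy=5,interpolation=cv2.INTER_CUBIC)
cv2.imwrite('pics/i.png',np.hstack([a,b]))"
```

```text
(no output)
```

View pics/i.png

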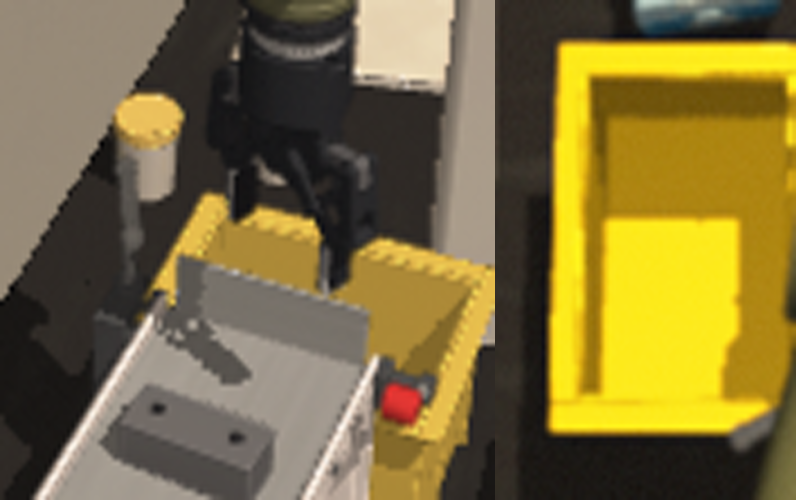

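Emit:
servo_tool(
  steps=[
    {"x": -0.2, "y": 0.2, "z": -0.1, "rx": 0, "ry": 0, "rz": -0.14, "jaw": 0.6},
    {"x": -0.4, "y": 0.4, "z": -0.1, "rx": 0, "ry": 0, "rz": -0.28, "jaw": 0.6},
    {"x": -0.58, "y": 0.65, "z": -0.1, "rx": 0, "ry": 0, "rz": -0.42, "jaw": 0.6},
    {"x": -0.58, "y": 0.65, "z": -0.1, "rx": 0, "ry": 0, "rz": -0.47, "jaw": 0.6},
    {"x": -0.58, "y": 0.65, "z": -0.1, "rx": 0, "ry": 0, "rz": -0.47, "jaw": 0.6},
  ],
)

```text
clock: 22.05
tcp_pos: [647.7, -197.0, 491.7]
ee_rot: [0.722, 0.692, -0.0, -0.0]
ft_force: [0.9, 0.4, -0.5]
grip_width: 0.598
finger_force: 0.0
```

```bash
python3 -c "
from h import *
go(w(122,-67,300),87.65)
im=viewer.read_camera('top');im2=viewer.read_camera('scene')
a=cv2.resize(im[205:255,240:300],None,fx=6.5,fy=6.5,interpolation=cv2.INTER_CUBIC)
b=cv2.resize(im2[155:205,235:295],None,fx=6.5,fy=6.5,interpolation=cv2.INTER_CUBIC)
cv2.imwrite('pics/j.png',np.hstack([a,b]))
for c in ('top','scene'):
  for h in (110,-1,60): 
    P=np.array([[459+s*38*np.cos(np.radians(h)),19.5+s*38*np.sin(np.radians(h)),248] for s in (-1,1)]); print(c,h,((proj(P,c)-([240,205] if c=='top' else [235,155]))*6.5+([0,0] if c=='top' else [390,0])).round().tolist())
"
```

```text
t 22.05 tcp [ 647.7 -197.   491.7] head 87.54 F [ 0.9  0.4 -0.5] tau [-0.04  0.   -0.01] ff 0.0 gw 0.598 q6 -0.33
  shift [0.854 0.29  0.245] rot [-0.001 -0.    -0.002]
top 110 [[262.0, 149.0], [107.0, 206.0]]
top -1 [[183.0, 260.0], [186.0, 95.0]]
top 60 [[256.0, 218.0], [113.0, 137.0]]
scene 110 [[574.0, 210.0], [576.0, 122.0]]
scene -1 [[506.0, 149.0], [644.0, 182.0]]
scene 60 [[517.0, 193.0], [631.0, 138.0]]
```

View pics/j.png

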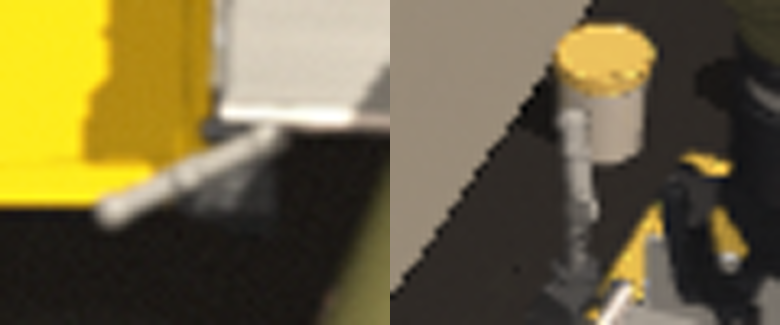

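```bash
cat >>h.py <<'E'
def bar(z=249,c0=(459,19.5)):
    ims={c:cv2.cvtColor(cv2.GaussianBlur(viewer.read_camera(c),(3,3),0),cv2.COLOR_BGR2HSV).astype(float) for c in ('top','scene')}
    r=[]
    for h in range(0,180,3):
        a=np.radians(h); s=np.linspace(-40,40,33); P=np.c_[c0[0]+s*np.cos(a),c0[1]+s*np.sin(a),0*s+z]
        v=[]
        for c,I in ims.items():
            p=proj(P,c).round().astype(int); q=I[p[:,1],p[:,0]]; v.append(np.mean(np.clip(q[:,2],0,170)-1.2*q[:,1]))
        r.append((h,*np.round(v)))
    for k in (1,2): print(('top','scene')[k-1],sorted(r,key=lambda t:-t[k])[:4])
E
python3 -c "
from h import *
bar(); go([459,19.5,310],114)"
```

```text
top [(114, np.float64(122.0), np.float64(112.0)), (117, np.float64(122.0), np.float64(111.0)), (111, np.float64(118.0), np.float64(103.0)), (120, np.float64(114.0), np.float64(109.0))]
scene [(114, np.float64(122.0), np.float64(112.0)), (117, np.float64(122.0), np.float64(111.0)), (120, np.float64(114.0), np.float64(109.0)), (111, np.float64(118.0), np.float64(103.0))]
t 22.25 tcp [ 647.5 -195.1  492.7] head 87.71 F [ 0.4  0.5 -0.4] tau [0.   0.   0.02] ff 0.0 gw 0.599 q6 -0.33
  shift [ 1.379 -1.313  0.184] rot [ 0.     0.    -0.438]
```

Emit:
servo_tool(
  steps=[
    {"x": 0.3, "y": -0.3, "z": 0, "rx": 0, "ry": 0, "rz": 0, "jaw": 1},
    {"x": 0.6, "y": -0.6, "z": 0, "rx": 0, "ry": 0, "rz": 0, "jaw": 1},
    {"x": 0.9, "y": -0.9, "z": 0, "rx": 0, "ry": 0, "rz": 0, "jaw": 1},
    {"x": 1, "y": -1, "z": 0, "rx": 0, "ry": 0, "rz": 0, "jaw": 1},
    {"x": 1, "y": -1, "z": 0, "rx": 0, "ry": 0, "rz": 0, "jaw": 1},
  ],
)

```text
clock: 22.75
tcp_pos: [500.9, -37.0, 492.8]
ee_rot: [0.72, 0.694, 0.001, 0.0]
ft_force: [-0.0, -0.1, 0.4]
grip_width: 1.004
finger_force: 0.0
```

Emit:
servo_tool(
  steps=[
    {"x": 0.2, "y": -0.2, "z": 0, "rx": 0, "ry": 0, "rz": -0.12, "jaw": 1},
    {"x": 0.38, "y": -0.31, "z": 0.1, "rx": 0, "ry": 0, "rz": -0.24, "jaw": 1},
    {"x": 0.38, "y": -0.31, "z": 0.18, "rx": 0, "ry": 0, "rz": -0.36, "jaw": 1},
    {"x": 0.38, "y": -0.31, "z": 0.18, "rx": 0, "ry": 0, "rz": -0.45, "jaw": 1},
    {"x": 0.38, "y": -0.31, "z": 0.18, "rx": 0, "ry": 0, "rz": -0.45, "jaw": 1},
    {"x": 0.38, "y": -0.31, "z": 0.18, "rx": 0, "ry": 0, "rz": -0.45, "jaw": 1},
  ],
)

```text
clock: 23.35
tcp_pos: [459.8, 18.7, 465.7]
ee_rot: [0.54, 0.842, 0.0, 0.001]
ft_force: [0.1, -0.2, -0.1]
grip_width: 0.999
finger_force: 0.0
```

```bash
python3 -c "
from h import *
go([459,19.5,250],115)"
```

```text
t 23.35 tcp [459.8  18.7 465.7] head 114.6 F [ 0.1 -0.2 -0.1] tau [-0.02  0.04 -0.01] ff 0.0 gw 0.999 q6 -0.51
  shift [ 0.007 -0.003  0.405] rot [ 0.001  0.001 -0.007]
```

Emit:
servo_tool(
  steps=[
    {"x": 0.006, "y": 0, "z": 0.2, "rx": 0, "ry": 0, "rz": 0, "jaw": 1},
    {"x": 0.006, "y": 0, "z": 0.4, "rx": 0, "ry": 0, "rz": 0, "jaw": 1},
    {"x": 0.006, "y": 0, "z": 0.4, "rx": 0, "ry": 0, "rz": 0, "jaw": 0.6},
    {"x": 0.006, "y": 0, "z": 0.4, "rx": 0, "ry": 0, "rz": 0, "jaw": 0.2},
    {"x": 0.006, "y": 0, "z": 0.4, "rx": 0, "ry": 0, "rz": 0, "jaw": 0},
    {"x": 0.006, "y": 0, "z": 0.4, "rx": 0, "ry": 0, "rz": 0, "jaw": 0},
    {"x": 0.006, "y": 0, "z": 0.4, "rx": 0, "ry": 0, "rz": 0, "jaw": 0},
    {"x": 0.006, "y": 0, "z": 0.4, "rx": 0, "ry": 0, "rz": 0, "jaw": 0},
  ],
  newtons=100,
)

```text
clock: 24.15
tcp_pos: [459.6, 19.2, 407.0]
ee_rot: [0.539, 0.842, 0.0, 0.001]
ft_force: [-1.7, -0.3, 4.8]
grip_width: 0.115
finger_force: 97.6
```

```bash
python3 -c "
from h import *
go([459,19.5,250],115)"
```

```text
t 24.15 tcp [459.6  19.2 407. ] head 114.7 F [-1.7 -0.3  4.8] tau [-0.14  0.36  0.01] ff 97.6 gw 0.115 q6 -0.51
  shift [ 0.003 -0.003  0.013] rot [ 0.001  0.001 -0.005]
```

Emit:
servo_tool(
  steps=[
    {"x": 0, "y": 0, "z": 0.001, "rx": 0, "ry": 0, "rz": 0.1, "jaw": 0},
    {"x": 0, "y": 0, "z": 0.002, "rx": 0, "ry": 0, "rz": 0.2, "jaw": 0},
    {"x": 0, "y": 0, "z": 0.002, "rx": 0, "ry": 0, "rz": 0.2, "jaw": 0},
    {"x": 0, "y": 0, "z": 0.002, "rx": 0, "ry": 0, "rz": 0.2, "jaw": 0},
  ],
)

```text
clock: 24.55
tcp_pos: [459.5, 19.2, 406.8]
ee_rot: [0.624, 0.781, 0.0, 0.001]
ft_force: [-2.1, -2.1, 6.5]
grip_width: 0.117
finger_force: 98.1
```

```bash
python3 -c "
from h import *
go([459,19.5,250],115)"
```

```text
t 24.55 tcp [459.5  19.2 406.8] head 102.72 F [-2.1 -2.1  6.5] tau [-0.19  0.52  0.14] ff 98.1 gw 0.117 q6 -0.3
  shift [ 0.002 -0.003  0.012] rot [ 0.001  0.001 -0.205]
```

Emit:
servo_tool(
  steps=[
    {"x": 0, "y": 0, "z": 0.001, "rx": 0, "ry": 0, "rz": 0.1, "jaw": 0},
    {"x": 0, "y": 0, "z": 0.002, "rx": 0, "ry": 0, "rz": 0.2, "jaw": 0},
    {"x": 0, "y": 0, "z": 0.002, "rx": 0, "ry": 0, "rz": 0.2, "jaw": 0},
    {"x": 0, "y": 0, "z": 0.002, "rx": 0, "ry": 0, "rz": 0.2, "jaw": 0},
  ],
)

```text
clock: 24.95
tcp_pos: [459.4, 19.2, 406.7]
ee_rot: [0.703, 0.712, 0.0, 0.001]
ft_force: [-4.1, -0.9, 6.7]
grip_width: 0.118
finger_force: 98.3
```

```bash
python3 -c "
from h import *
go([459,19.5,250],115)"
```

```text
t 24.95 tcp [459.4  19.2 406.7] head 90.74 F [-4.1 -0.9  6.7] tau [-0.21  0.66  0.18] ff 98.3 gw 0.118 q6 -0.09
  shift [ 0.002 -0.003  0.011] rot [ 0.001  0.001 -0.404]
```

Emit:
servo_tool(
  steps=[
    {"x": 0, "y": 0, "z": 0.001, "rx": 0, "ry": 0, "rz": 0.1, "jaw": 0},
    {"x": 0, "y": 0, "z": 0.002, "rx": 0, "ry": 0, "rz": 0.2, "jaw": 0},
    {"x": 0, "y": 0, "z": 0.002, "rx": 0, "ry": 0, "rz": 0.2, "jaw": 0},
    {"x": 0, "y": 0, "z": 0.002, "rx": 0, "ry": 0, "rz": 0.2, "jaw": 0},
  ],
)

```text
clock: 25.35
tcp_pos: [459.4, 19.2, 406.5]
ee_rot: [0.773, 0.634, 0.0, 0.001]
ft_force: [-4.4, -0.5, 8.2]
grip_width: 0.111
finger_force: 98.6
```

```bash
python3 -c "
from h import *
go([459,19.5,250],115)"
```

```text
t 25.35 tcp [459.4  19.2 406.5] head 78.75 F [-4.4 -0.5  8.2] tau [-0.2   0.74  0.31] ff 98.6 gw 0.111 q6 0.12
  shift [ 0.001 -0.003  0.01 ] rot [ 0.001  0.001 -0.604]
```

Emit:
servo_tool(
  steps=[
    {"x": 0, "y": 0, "z": 0.001, "rx": 0, "ry": 0, "rz": 0.1, "jaw": 0},
    {"x": 0, "y": 0, "z": 0.002, "rx": 0, "ry": 0, "rz": 0.2, "jaw": 0},
    {"x": 0, "y": 0, "z": 0.003, "rx": 0, "ry": 0, "rz": 0.3, "jaw": 0},
    {"x": 0, "y": 0, "z": 0.004, "rx": 0, "ry": 0, "rz": 0.4, "jaw": 0},
    {"x": 0, "y": 0, "z": 0.004, "rx": 0, "ry": 0, "rz": 0.4, "jaw": 0},
  ],
)

```text
clock: 25.85
tcp_pos: [459.3, 19.3, 406.2]
ee_rot: [0.888, 0.459, -0.0, 0.001]
ft_force: [-5.7, -1.4, 9.3]
grip_width: 0.114
finger_force: 99.1
```

```bash
python3 -c "
from h import *
go([459,19.5,250],115);bar()"
```

```text
t 25.85 tcp [459.3  19.3 406.2] head 54.7 F [-5.7 -1.4  9.3] tau [-0.24  1.    0.44] ff 99.1 gw 0.114 q6 0.54
  shift [ 0.    -0.002  0.008] rot [ 1.000e-03  1.000e-03 -1.005e+00]
top [(150, np.float64(-34.0), np.float64(12.0)), (153, np.float64(-34.0), np.float64(11.0)), (156, np.float64(-34.0), np.float64(10.0)), (147, np.float64(-35.0), np.float64(14.0))]
scene [(48, np.float64(-50.0), np.float64(71.0)), (51, np.float64(-51.0), np.float64(71.0)), (45, np.float64(-49.0), np.float64(68.0)), (54, np.float64(-51.0), np.float64(67.0))]
```

Emit:
servo_tool(
  steps=[
    {"x": 0, "y": 0, "z": 0, "rx": 0, "ry": 0, "rz": 0, "jaw": 0.2},
    {"x": 0, "y": 0, "z": 0, "rx": 0, "ry": 0, "rz": 0, "jaw": 0.3},
    {"x": 0, "y": 0, "z": 0, "rx": 0, "ry": 0, "rz": 0, "jaw": 0.4},
    {"x": 0, "y": 0, "z": 0, "rx": 0, "ry": 0, "rz": 0, "jaw": 0.5},
    {"x": 0, "y": 0, "z": 0, "rx": 0, "ry": 0, "rz": 0, "jaw": 0.5},
  ],
)

```text
clock: 26.45
tcp_pos: [459.4, 19.4, 403.3]
ee_rot: [0.888, 0.46, 0.0, -0.0]
ft_force: [-0.1, 0.6, 0.4]
grip_width: 0.497
finger_force: 1.2
```

```bash
python3 -c "
from h import *
go([459,19.5,250],115);bar()
cv2.imwrite('pics/k.png',cv2.resize(viewer.read_camera('scene')[135:205,225:305],None,fx=7,fy=7,interpolation=cv2.INTER_CUBIC))"
```

```text
t 26.45 tcp [459.4  19.4 403.3] head 54.71 F [-0.1  0.6  0.4] tau [ 0.12 -0.09  0.01] ff 1.2 gw 0.497 q6 0.54
  shift [-0.001 -0.002 -0.011] rot [-0.    -0.    -1.005]
top [(147, np.float64(-35.0), np.float64(22.0)), (150, np.float64(-35.0), np.float64(21.0)), (153, np.float64(-35.0), np.float64(17.0)), (156, np.float64(-36.0), np.float64(15.0))]
scene [(111, np.float64(-54.0), np.float64(67.0)), (102, np.float64(-53.0), np.float64(65.0)), (105, np.float64(-53.0), np.float64(65.0)), (108, np.float64(-53.0), np.float64(65.0))]
```

View pics/k.png

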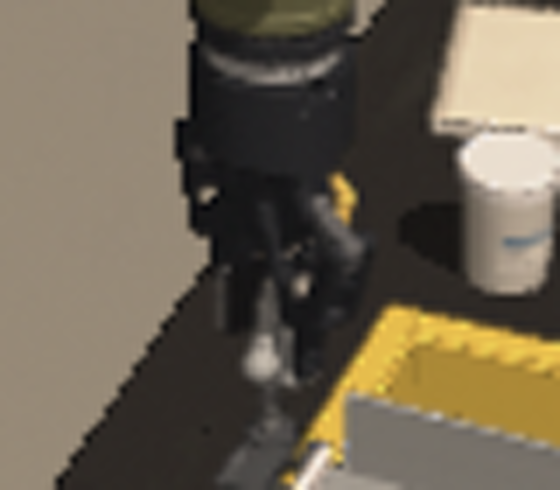

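Released, the bar springs back (~107°, near-end ball at crop (262,360)), so the last turning was past an elastic stop. I'll lift off, then measure the bar and the bin numerically and tug-test the bin.

Emit:
servo_tool(
  steps=[
    {"x": 0, "y": 0, "z": 0, "rx": 0, "ry": 0, "rz": -0.14, "jaw": 0.8},
    {"x": 0, "y": 0, "z": 0, "rx": 0, "ry": 0, "rz": -0.2, "jaw": 1},
    {"x": 0, "y": 0, "z": -0.2, "rx": 0, "ry": 0, "rz": -0.2, "jaw": 1},
    {"x": 0, "y": 0, "z": -0.5, "rx": 0, "ry": 0, "rz": -0.2, "jaw": 1},
    {"x": 0.3, "y": -0.2, "z": -0.5, "rx": 0, "ry": 0, "rz": -0.34, "jaw": 1},
    {"x": 0.6, "y": -0.4, "z": -0.5, "rx": 0, "ry": 0, "rz": -0.48, "jaw": 1},
    {"x": 0.9, "y": -0.6, "z": -0.5, "rx": 0, "ry": 0, "rz": -0.54, "jaw": 1},
    {"x": 1, "y": -0.7, "z": -0.5, "rx": 0, "ry": 0, "rz": -0.54, "jaw": 1},
    {"x": 1, "y": -0.7, "z": -0.5, "rx": 0, "ry": 0, "rz": -0.54, "jaw": 1},
  ],
)

```text
clock: 27.5
tcp_pos: [459.8, 205.5, 478.3]
ee_rot: [0.723, 0.691, -0.0, -0.001]
ft_force: [0.1, -0.6, -0.5]
grip_width: 1.0
finger_force: 0.0
```

```bash
cat >>h.py <<'E'
def binfit():
    im=viewer.read_camera('top'); H=cv2.cvtColor(im,cv2.COLOR_BGR2HSV)
    m=((H[...,0]>20)&(H[...,0]<35)&(H[...,1]>150)&(H[...,2]>90)).astype(float)
    from scipy.optimize import minimize
    best=None
    # far (+y) edge and +x edge of flange: subpixel crossings along rays
    P=[];
    for x in range(-90,121,10):   # far edge crossings
        s=np.arange(180,225,.5); q=proj([w(x,y,135) for y in s],'top'); v=cv2.remap(m.astype(np.float32),q[:,0].astype(np.float32).reshape(1,-1),q[:,1].astype(np.float32).reshape(1,-1),cv2.INTER_LINEAR)[0]
        i=np.where((v[:-1]>=.5)&(v[1:]<.5))[0]
        if len(i): P.append((x,s[i[-1]]))
    Q=[]
    for y in range(30,195,10):
        s=np.arange(100,160,.5); q=proj([w(x,y,135) for x in s],'top'); v=cv2.remap(m.astype(np.float32),q[:,0].astype(np.float32).reshape(1,-1),q[:,1].astype(np.float32).reshape(1,-1),cv2.INTER_LINEAR)[0]
        i=np.where((v[:-1]>=.5)&(v[1:]<.5))[0]
        if len(i): Q.append((y,s[i[-1]]))
    for n,A in (('far y',P),('+x side',Q)):
        A=np.array(A); a,b=np.polyfit(A[:,0],A[:,1],1); print(n,len(A),'slope',round(a,3),'median',np.median(A[:,1]),'at0',round(b,1))
E
python3 -c "
from h import *
bar(); binfit(); go(w(-118,145.5,133),87.65)"
```

```text
top [(114, np.float64(124.0), np.float64(118.0)), (117, np.float64(123.0), np.float64(115.0)), (111, np.float64(120.0), np.float64(108.0)), (120, np.float64(114.0), np.float64(111.0))]
scene [(114, np.float64(124.0), np.float64(118.0)), (117, np.float64(123.0), np.float64(115.0)), (120, np.float64(114.0), np.float64(111.0)), (111, np.float64(120.0), np.float64(108.0))]
far y 22 slope 0.021 median 206.0 at0 206.1
+x side 17 slope -0.036 median 136.0 at0 140.0
t 27.65 tcp [460.3 202.3 478.4] head 87.11 F [0.2 0.7 0. ] tau [-0.   -0.03  0.02] ff 0.0 gw 0.999 q6 0.36
  shift [-0.337  0.052  1.27 ] rot [-0.     0.001 -0.009]
```

Emit:
servo_tool(
  steps=[
    {"x": -0.32, "y": 0.07, "z": 0.3, "rx": 0, "ry": 0, "rz": 0, "jaw": 1},
    {"x": -0.32, "y": 0.07, "z": 0.6, "rx": 0, "ry": 0, "rz": 0, "jaw": 1},
    {"x": -0.32, "y": 0.07, "z": 0.9, "rx": 0, "ry": 0, "rz": 0, "jaw": 1},
    {"x": -0.32, "y": 0.07, "z": 1, "rx": 0, "ry": 0, "rz": 0, "jaw": 1},
    {"x": -0.32, "y": 0.07, "z": 1, "rx": 0, "ry": 0, "rz": 0, "jaw": 1},
  ],
)

```text
clock: 28.15
tcp_pos: [467.2, 152.1, 324.6]
ee_rot: [0.726, 0.688, -0.003, -0.002]
ft_force: [-0.9, -0.5, 0.2]
grip_width: 0.999
finger_force: 0.0
```

Emit:
servo_tool(
  steps=[
    {"x": 0, "y": 0, "z": 0.27, "rx": 0, "ry": 0, "rz": 0, "jaw": 1},
    {"x": 0, "y": 0, "z": 0.27, "rx": 0, "ry": 0, "rz": 0, "jaw": 0.4},
    {"x": 0, "y": 0, "z": 0.27, "rx": 0, "ry": 0, "rz": 0, "jaw": 0.1},
    {"x": 0, "y": 0, "z": 0.27, "rx": 0, "ry": 0, "rz": 0, "jaw": 0.1},
    {"x": 0, "y": 0, "z": 0.27, "rx": 0, "ry": 0, "rz": 0, "jaw": 0.1},
    {"x": 0, "y": 0, "z": 0.27, "rx": 0, "ry": 0, "rz": 0, "jaw": 0.1},
    {"x": 0, "y": 0, "z": 0.27, "rx": 0, "ry": 0, "rz": 0, "jaw": 0.1},
  ],
  newtons=60,
)

```text
clock: 28.85
tcp_pos: [468.2, 154.3, 290.4]
ee_rot: [0.724, 0.69, -0.0, -0.0]
ft_force: [-9.0, -0.7, 8.9]
grip_width: 0.242
finger_force: 58.2
```

```bash
python3 -c "
from h import *
go(w(-111,150,133),87.65)"
```

```text
t 28.85 tcp [468.2 154.3 290.4] head 87.22 F [-9.  -0.7  8.9] tau [-0.13  0.99  0.47] ff 58.2 gw 0.242 q6 0.26
  shift [0.009 0.03  0.016] rot [-0.001  0.    -0.007]
```

Emit:
servo_tool(
  steps=[
    {"x": 0.02, "y": 0, "z": 0, "rx": 0, "ry": 0, "rz": 0, "jaw": 0.1},
    {"x": 0.04, "y": 0, "z": 0, "rx": 0, "ry": 0, "rz": 0, "jaw": 0.1},
    {"x": 0.04, "y": 0, "z": 0, "rx": 0, "ry": 0, "rz": 0, "jaw": 0.1},
  ],
)

```text
clock: 29.15
tcp_pos: [468.5, 157.1, 290.3]
ee_rot: [0.723, 0.691, -0.006, 0.004]
ft_force: [-11.2, -24.9, 13.9]
grip_width: 0.242
finger_force: 58.9
```

```bash
python3 -c "
from h import *
go(w(-111,150,133),87.65);binfit()"
```

```text
t 29.15 tcp [468.5 157.1 290.3] head 87.35 F [-11.2 -24.9  13.9] tau [-3.87  1.28  0.45] ff 58.9 gw 0.242 q6 0.27
  shift [-0.009  0.029  0.015] rot [-0.003  0.014 -0.005]
far y 17 slope 0.016 median 206.0 at0 205.5
+x side 17 slope -0.027 median 136.0 at0 139.0
```

The bin holds against a 25 N tug without moving: it is clamped. On to the gate.

Emit:
servo_tool(
  steps=[
    {"x": -0.02, "y": 0, "z": 0, "rx": 0, "ry": 0, "rz": 0, "jaw": 0.1},
    {"x": -0.03, "y": 0, "z": 0, "rx": 0, "ry": 0, "rz": 0, "jaw": 0.5},
    {"x": -0.03, "y": 0, "z": 0, "rx": 0, "ry": 0, "rz": 0, "jaw": 0.9},
    {"x": -0.03, "y": 0, "z": 0, "rx": 0, "ry": 0, "rz": 0, "jaw": 0.9},
    {"x": -0.03, "y": 0, "z": -0.33, "rx": 0, "ry": 0, "rz": 0, "jaw": 0.9},
    {"x": -0.03, "y": 0, "z": -0.66, "rx": 0, "ry": 0, "rz": 0, "jaw": 0.9},
    {"x": -0.03, "y": 0.2, "z": -1, "rx": 0, "ry": 0, "rz": 0, "jaw": 0.6},
    {"x": -0.2, "y": 0.5, "z": -1, "rx": 0, "ry": 0, "rz": 0, "jaw": 0.6},
    {"x": -0.4, "y": 0.8, "z": -1, "rx": 0, "ry": 0, "rz": 0, "jaw": 0.6},
    {"x": -0.6, "y": 1, "z": -1, "rx": 0, "ry": 0, "rz": 0, "jaw": 0.6},
    {"x": -0.6, "y": 1, "z": -1, "rx": 0, "ry": 0, "rz": 0, "jaw": 0.6},
  ],
)

```text
clock: 30.3
tcp_pos: [616.9, 59.4, 437.5]
ee_rot: [0.726, 0.688, -0.0, 0.001]
ft_force: [-0.5, -0.0, -0.3]
grip_width: 0.599
finger_force: 0.0
```

```bash
python3 -c "
from h import *
viewer.read_camera('scene');viewer.read_camera('top')
r={}
for c in ('top','scene'):
    im=viewer.read_camera(c); H=cv2.cvtColor(im,cv2.COLOR_BGR2HSV); m=(((H[...,0]<8)|(H[...,0]>172))&(H[...,1]>150)&(H[...,2]>90)).astype(np.uint8)
    p=proj(w(122,-67,216),c)[0]; n,l,s,ce=cv2.connectedComponentsWithStats(m); j=min(range(1,n),key=lambda i:np.hypot(*(ce[i]-p))+(100 if s[i,4]<15 else 0)); print(c,ce[j],s[j],p); r[c]=ce[j]
k=tri(r);print(k,loc(k))
go(w(122,-67,300),87.65)"
```

```text
top [297.36708861 156.51898734] [293 152   9  11  79] [297.39528174 157.21744636]
scene [323.63157895 220.29824561] [320 217   9   8  57] [324.00910442 220.89706135]
[696.71477152 -71.29311206 219.10853674] [122.08450677 -67.33371374]
t 30.5 tcp [613.6  63.2 437.9] head 87.15 F [0.  0.4 0.5] tau [-0.    0.04 -0.01] ff 0.0 gw 0.598 q6 0.07
  shift [-0.866  0.597 -0.115] rot [-0.001 -0.    -0.008]
```

Emit:
servo_tool(
  steps=[
    {"x": -0.3, "y": 0.2, "z": -0.1, "rx": 0, "ry": 0, "rz": 0, "jaw": 0.6},
    {"x": -0.6, "y": 0.4, "z": -0.1, "rx": 0, "ry": 0, "rz": 0, "jaw": 0.6},
    {"x": -0.84, "y": 0.61, "z": -0.1, "rx": 0, "ry": 0, "rz": -0.01, "jaw": 0.6},
    {"x": -0.865, "y": 0.61, "z": 0.05, "rx": 0, "ry": 0, "rz": -0.01, "jaw": 0.6},
    {"x": -0.865, "y": 0.61, "z": 0.05, "rx": 0, "ry": 0, "rz": -0.01, "jaw": 0.6},
    {"x": -0.865, "y": 0.61, "z": 0.05, "rx": 0, "ry": 0, "rz": -0.01, "jaw": 0.6},
  ],
)

```text
clock: 31.1
tcp_pos: [698.1, -70.2, 430.1]
ee_rot: [0.721, 0.693, -0.0, -0.001]
ft_force: [1.1, 0.3, -0.3]
grip_width: 0.602
finger_force: 0.0
```

```bash
python3 -c "
from h import *
go(w(122,-67,222),87.65)"
```

```text
t 31.1 tcp [698.1 -70.2 430.1] head 87.78 F [ 1.1  0.3 -0.3] tau [ 0.07  0.   -0.03] ff 0.0 gw 0.602 q6 -0.14
  shift [-0.006 -0.009  0.354] rot [-0.002 -0.001  0.002]
```

Emit:
servo_tool(
  steps=[
    {"x": -0.006, "y": -0.008, "z": 0.15, "rx": 0, "ry": 0, "rz": 0, "jaw": 0.6},
    {"x": -0.006, "y": -0.008, "z": 0.3, "rx": 0, "ry": 0, "rz": 0, "jaw": 0.6},
    {"x": -0.006, "y": -0.008, "z": 0.35, "rx": 0, "ry": 0, "rz": 0, "jaw": 0.6},
    {"x": -0.006, "y": -0.008, "z": 0.35, "rx": 0, "ry": 0, "rz": 0, "jaw": 0.3},
    {"x": -0.006, "y": -0.008, "z": 0.35, "rx": 0, "ry": 0, "rz": 0, "jaw": 0.1},
    {"x": -0.006, "y": -0.008, "z": 0.35, "rx": 0, "ry": 0, "rz": 0, "jaw": 0.1},
    {"x": -0.006, "y": -0.008, "z": 0.35, "rx": 0, "ry": 0, "rz": 0, "jaw": 0.1},
    {"x": -0.006, "y": -0.008, "z": 0.35, "rx": 0, "ry": 0, "rz": 0, "jaw": 0.1},
  ],
  newtons=35,
)

```text
clock: 31.9
tcp_pos: [696.6, -71.8, 379.5]
ee_rot: [0.721, 0.693, -0.001, -0.002]
ft_force: [-8.7, 2.5, 0.6]
grip_width: 0.27
finger_force: 37.3
```

```bash
python3 -c "
from h import *
go(w(122,-67,222),87.65)
for a in range(-62,70,12):
    a=min(a,64); p=(76*np.sin(np.radians(a))+67.1)/150; z=-(76*np.cos(np.radians(a))-35.7)/150; print(a,round(p,3),round(z,3))"
```

```text
t 31.9 tcp [696.6 -71.8 379.5] head 87.73 F [-8.7  2.5  0.6] tau [0.41 1.16 0.  ] ff 37.3 gw 0.27 q6 -0.14
  shift [ 0.006 -0.     0.017] rot [-0.004 -0.001  0.001]
-62 -0.0 0.0
-50 0.059 -0.088
-38 0.135 -0.161
-26 0.225 -0.217
-14 0.325 -0.254
-2 0.43 -0.268
10 0.535 -0.261
22 0.637 -0.232
34 0.731 -0.182
46 0.812 -0.114
58 0.877 -0.03
```

Emit:
servo_tool(
  steps=[
    {"x": 0.06, "y": 0, "z": -0.088, "rx": 0, "ry": 0, "rz": 0, "jaw": 0.1},
    {"x": 0.135, "y": 0, "z": -0.161, "rx": 0, "ry": 0, "rz": 0, "jaw": 0.1},
    {"x": 0.225, "y": 0, "z": -0.217, "rx": 0, "ry": 0, "rz": 0, "jaw": 0.1},
    {"x": 0.325, "y": 0, "z": -0.254, "rx": 0, "ry": 0, "rz": 0, "jaw": 0.1},
    {"x": 0.43, "y": 0, "z": -0.268, "rx": 0, "ry": 0, "rz": 0, "jaw": 0.1},
    {"x": 0.535, "y": 0, "z": -0.261, "rx": 0, "ry": 0, "rz": 0, "jaw": 0.1},
    {"x": 0.637, "y": 0, "z": -0.232, "rx": 0, "ry": 0, "rz": 0, "jaw": 0.1},
    {"x": 0.731, "y": 0, "z": -0.182, "rx": 0, "ry": 0, "rz": 0, "jaw": 0.1},
    {"x": 0.812, "y": 0, "z": -0.114, "rx": 0, "ry": 0, "rz": 0, "jaw": 0.1},
    {"x": 0.877, "y": 0, "z": -0.03, "rx": 0, "ry": 0, "rz": 0, "jaw": 0.1},
    {"x": 0.893, "y": 0, "z": 0, "rx": 0, "ry": 0, "rz": 0, "jaw": 0.1},
    {"x": 0.893, "y": 0, "z": 0.01, "rx": 0, "ry": 0, "rz": 0, "jaw": 0.1},
  ],
)

```text
clock: 33.1
tcp_pos: [702.1, 65.6, 383.0]
ee_rot: [0.72, 0.694, 0.002, -0.002]
ft_force: [-14.7, 11.5, 14.5]
grip_width: 0.269
finger_force: 41.4
```

```bash
python3 -c "
from h import *
go(w(122,67,222),87.65)"
```

```text
t 33.1 tcp [702.1  65.6 383. ] head 87.86 F [-14.7  11.5  14.5] tau [ 1.16  2.42 -0.1 ] ff 41.4 gw 0.269 q6 0.05
  shift [-0.018  0.001  0.04 ] rot [-0.    -0.006  0.003]
```

Emit:
servo_tool(
  steps=[
    {"x": -0.01, "y": 0, "z": 0.02, "rx": 0, "ry": 0, "rz": 0, "jaw": 0.1},
    {"x": -0.015, "y": 0, "z": 0.02, "rx": 0, "ry": 0, "rz": 0, "jaw": 0.1},
    {"x": -0.015, "y": 0, "z": 0.02, "rx": 0, "ry": 0, "rz": 0, "jaw": 0.1},
    {"x": -0.015, "y": 0, "z": 0, "rx": 0, "ry": 0, "rz": 0, "jaw": 0.4},
    {"x": -0.015, "y": 0, "z": 0, "rx": 0, "ry": 0, "rz": 0, "jaw": 0.6},
    {"x": -0.015, "y": 0, "z": 0, "rx": 0, "ry": 0, "rz": 0, "jaw": 0.6},
    {"x": -0.015, "y": 0, "z": -0.3, "rx": 0, "ry": 0, "rz": 0, "jaw": 0.6},
    {"x": -0.015, "y": 0, "z": -0.6, "rx": 0, "ry": 0, "rz": 0, "jaw": 0.6},
    {"x": -0.3, "y": 0, "z": -0.7, "rx": 0, "ry": 0, "rz": 0, "jaw": 0.6},
    {"x": -0.6, "y": 0, "z": -0.7, "rx": 0, "ry": 0, "rz": 0, "jaw": 0.6},
    {"x": -0.9, "y": 0, "z": -0.7, "rx": 0, "ry": 0, "rz": 0, "jaw": 0.6},
    {"x": -0.9, "y": 0, "z": -0.7, "rx": 0, "ry": 0, "rz": 0, "jaw": 0.6},
  ],
)

```text
clock: 34.3
tcp_pos: [697.3, -78.9, 481.8]
ee_rot: [0.723, 0.69, -0.0, 0.001]
ft_force: [-0.2, 0.6, -0.1]
grip_width: 0.6
finger_force: 0.0
```

```bash
cat >>h.py <<'E'
def knob(ys=(-67,67)):
    r={}
    for c in ('top','scene'):
        im=viewer.read_camera(c); H=cv2.cvtColor(im,cv2.COLOR_BGR2HSV); m=(((H[...,0]<8)|(H[...,0]>172))&(H[...,1]>150)&(H[...,2]>90)).astype(np.uint8)
        n,l,s,ce=cv2.connectedComponentsWithStats(m)
        for y in ys:
            p=proj(w(122,y,216),c)[0]; j=min(range(1,n),key=lambda i:np.hypot(*(ce[i]-p))+(100 if s[i,4]<15 else 0)); print(c,y,ce[j].round(1),s[j,4],p.round(1))
            if np.hypot(*(ce[j]-p))<10: r[c]=ce[j]
    if len(r)==2: k=tri(r);print('knob',k.round(1),loc(k).round(1),'lever deg',np.degrees(np.arctan2(loc(k)[1],k[2]-182.5)).round(1))
def bricks():
    for c in ('top','scene'):
        viewer.read_camera(c)
        for d in models.outline_of('brick_1_mid',c):
            if d['conf']<.3: continue
            m=d['mask'].astype(np.uint8); t=cv2.minAreaRect(cv2.findNonZero(m)); u,v=t[0]
            print('outline',c,round(d['conf'],2),m.sum(),np.round(t[0]).tolist(),np.round(t[1]).tolist(),round(t[2]),'stand@z203',loc(ray(u,v,c,206)).round(1))
        for d in models.tip_of('brick_1_mid',c):
            if d['conf']>.3: print('tip',c,round(d['conf'],2),loc(ray(d['location'][1],d['location'][0],c,203)).round(1))
E
python3 -c "
from h import *
knob(); bricks(); go(w(0,-67,300),87.65)"
```

```text
top -67 [257.6 153.8] 59 [297.4 157.2]
top 67 [257.6 153.8] 59 [254.7 155.8]
scene -67 [335.1 268.5] 153 [324.  220.9]
scene 67 [392.4 231.8] 19 [336.6 196.8]
tip scene 0.55 [ -99.1 -659.3]
t 34.7 tcp [697.7 -72.3 481.6] head 87.8 F [-0.4  0.6  0.4] tau [-0.04 -0.01 -0.  ] ff 0.0 gw 0.599 q6 -0.14
  shift [ 0.011 -0.82   0.178] rot [ 0.    -0.     0.003]
```

Emit:
servo_tool(
  steps=[
    {"x": -0.3, "y": 0, "z": 0, "rx": 0, "ry": 0, "rz": 0, "jaw": 0},
    {"x": -0.6, "y": -0.2, "z": 0, "rx": 0, "ry": 0, "rz": 0, "jaw": 0},
    {"x": -0.9, "y": -0.4, "z": 0, "rx": 0, "ry": 0, "rz": 0, "jaw": 0},
    {"x": -1, "y": -0.6, "z": 0, "rx": 0, "ry": 0, "rz": 0, "jaw": 0},
    {"x": -1, "y": -0.8, "z": 0, "rx": 0, "ry": 0, "rz": 0, "jaw": 0},
  ],
)

```text
clock: 35.2
tcp_pos: [570.2, -220.5, 481.4]
ee_rot: [0.722, 0.692, -0.0, 0.0]
ft_force: [0.2, 0.8, 0.4]
grip_width: -0.001
finger_force: 0.0
```

Emit:
servo_tool(
  steps=[
    {"x": -0.3, "y": -0.1, "z": 0, "rx": 0, "ry": 0, "rz": 0, "jaw": 0},
    {"x": -0.6, "y": -0.3, "z": 0, "rx": 0, "ry": 0, "rz": 0, "jaw": 0},
    {"x": -0.9, "y": -0.4, "z": 0, "rx": 0, "ry": 0, "rz": 0, "jaw": 0},
    {"x": -1, "y": -0.4, "z": 0, "rx": 0, "ry": 0, "rz": 0, "jaw": 0},
  ],
)

```text
clock: 35.6
tcp_pos: [503.9, -368.6, 482.0]
ee_rot: [0.722, 0.692, -0.001, 0.0]
ft_force: [-0.0, -0.6, -0.3]
grip_width: -0.003
finger_force: 0.0
```

```bash
python3 -c "
from h import *
knob(); bricks(); go(w(0,-67,300),87.65)"
```

```text
top -67 [257.6 153.8] 59 [297.4 157.2]
top 67 [257.6 153.8] 59 [254.7 155.8]
scene -67 [335.7 195.4] 45 [324.  220.9]
scene 67 [335.7 195.4] 45 [336.6 196.8]
knob [702.7  52.3 230.2] [123.   56.4] lever deg 49.8
tip top 0.66 [-121.4  147.9]
t 36.0 tcp [ 506.5 -364.8  481.7] head 87.84 F [ 1.5 -0.2 -0.3] tau [ 0.04 -0.02 -0.01] ff 0.0 gw -0.006 q6 -0.67
  shift [2.008 0.38  0.179] rot [ 0.    -0.     0.003]
```

Emit:
servo_tool(
  steps=[
    {"x": 0.3, "y": 0.3, "z": 0, "rx": 0, "ry": 0, "rz": 0, "jaw": 0},
    {"x": 0.6, "y": 0.6, "z": 0, "rx": 0, "ry": 0, "rz": 0, "jaw": 0},
    {"x": 0.9, "y": 0.9, "z": 0, "rx": 0, "ry": 0, "rz": 0, "jaw": 0},
    {"x": 1, "y": 1, "z": 0, "rx": 0, "ry": 0, "rz": 0, "jaw": 0},
    {"x": 1, "y": 1, "z": 0, "rx": 0, "ry": 0, "rz": 0, "jaw": 0},
  ],
)

```text
clock: 36.5
tcp_pos: [664.4, -217.4, 481.2]
ee_rot: [0.719, 0.695, 0.001, -0.0]
ft_force: [-0.6, -0.3, -1.5]
grip_width: 0.0
finger_force: 0.0
```

Emit:
servo_tool(
  steps=[
    {"x": 0.3, "y": 0.1, "z": 0, "rx": 0, "ry": 0, "rz": 0, "jaw": 0},
    {"x": 0.6, "y": 0.2, "z": 0, "rx": 0, "ry": 0, "rz": 0, "jaw": 0},
    {"x": 0.9, "y": 0.2, "z": 0, "rx": 0, "ry": 0, "rz": 0, "jaw": 0},
    {"x": 1, "y": 0.2, "z": 0, "rx": 0, "ry": 0, "rz": 0, "jaw": 0},
    {"x": 1, "y": 0.2, "z": 0, "rx": 0, "ry": 0, "rz": 0, "jaw": 0},
  ],
)

```text
clock: 37.0
tcp_pos: [697.4, -71.1, 481.9]
ee_rot: [0.72, 0.694, -0.0, 0.0]
ft_force: [-0.5, -0.0, -0.0]
grip_width: -0.001
finger_force: 0.0
```

```bash
python3 -c "
from h import *
bricks(); go(w(122,64,250),87.65,173)"
```

```text
outline scene 0.54 1894 [303.0, 214.0] [74.0, 61.0] 15 stand@z203 [ 47.9 -51.1]
tip scene 0.55 [  -5.5 -138.3]
t 37.3 tcp [697.3 -75.3 481.7] head 87.59 F [ 0.  -0.7 -0.7] tau [ 0.01 -0.04  0.02] ff 0.0 gw -0.006 q6 -0.14
  shift [ 0.902 -0.007  0.391] rot [-0.     0.    -0.001]
```

Emit:
servo_tool(
  steps=[
    {"x": 0.3, "y": 0, "z": 0, "rx": 0, "ry": 0, "rz": 0, "jaw": 0},
    {"x": 0.6, "y": 0, "z": 0, "rx": 0, "ry": 0, "rz": 0, "jaw": 0},
    {"x": 0.88, "y": 0, "z": 0.1, "rx": 0, "ry": 0, "rz": 0, "jaw": 0},
    {"x": 0.9, "y": 0, "z": 0.3, "rx": 0, "ry": 0, "rz": 0, "jaw": 0},
    {"x": 0.9, "y": 0, "z": 0.38, "rx": 0, "ry": 0, "rz": 0, "jaw": 0},
    {"x": 0.9, "y": 0, "z": 0.44, "rx": 0, "ry": 0, "rz": 0, "jaw": 0},
    {"x": 0.9, "y": 0, "z": 0.48, "rx": 0, "ry": 0, "rz": 0, "jaw": 0},
    {"x": 0.91, "y": 0, "z": 0.51, "rx": 0, "ry": 0, "rz": 0, "jaw": 0},
    {"x": 0.91, "y": 0, "z": 0.53, "rx": 0, "ry": 0, "rz": 0, "jaw": 0},
    {"x": 0.91, "y": 0, "z": 0.54, "rx": 0, "ry": 0, "rz": 0, "jaw": 0},
    {"x": 0.91, "y": 0, "z": 0.54, "rx": 0, "ry": 0, "rz": 0, "jaw": 0},
  ],
)

```text
clock: 38.4
tcp_pos: [703.1, 62.2, 400.8]
ee_rot: [0.721, 0.693, -0.0, 0.001]
ft_force: [1.2, 0.3, 1.6]
grip_width: 0.002
finger_force: 0.9
```

```bash
python3 -c "
from h import *
go(w(122,64,226),87.65,173)"
```

```text
t 38.4 tcp [703.1  62.2 400.8] head 87.68 F [1.2 0.3 1.6] tau [ 0.2  -0.19 -0.01] ff 0.9 gw 0.002 q6 0.05
  shift [-0.016 -0.007  0.012] rot [0.001 0.001 0.   ]
```

Emit:
servo_tool(
  steps=[
    {"x": 0, "y": 0, "z": 0.02, "rx": 0, "ry": 0, "rz": 0, "jaw": 0},
    {"x": 0, "y": 0, "z": 0.03, "rx": 0, "ry": 0, "rz": 0, "jaw": 0},
    {"x": 0, "y": 0, "z": 0.04, "rx": 0, "ry": 0, "rz": 0, "jaw": 0},
    {"x": 0, "y": 0, "z": 0.04, "rx": 0, "ry": 0, "rz": 0, "jaw": 0},
  ],
)

```text
clock: 38.8
tcp_pos: [703.0, 62.4, 400.2]
ee_rot: [0.721, 0.693, 0.001, 0.002]
ft_force: [-7.0, 0.6, 16.0]
grip_width: -0.005
finger_force: 8.4
```

Emit:
servo_tool(
  steps=[
    {"x": 0, "y": 0, "z": -0.2, "rx": 0, "ry": 0, "rz": 0, "jaw": 0},
    {"x": 0, "y": 0, "z": -0.5, "rx": 0, "ry": 0, "rz": 0, "jaw": 0},
    {"x": -0.3, "y": 0.1, "z": -0.55, "rx": 0, "ry": 0, "rz": 0, "jaw": 0},
    {"x": -0.6, "y": 0.3, "z": -0.55, "rx": 0, "ry": 0, "rz": 0, "jaw": 0},
    {"x": -0.95, "y": 0.4, "z": -0.55, "rx": 0, "ry": 0, "rz": 0, "jaw": 0},
    {"x": -1, "y": 0.4, "z": -0.55, "rx": 0, "ry": 0, "rz": 0, "jaw": 0},
  ],
)

```text
clock: 39.4
tcp_pos: [757.5, -94.5, 475.3]
ee_rot: [0.723, 0.691, -0.002, -0.0]
ft_force: [0.0, 0.2, -0.9]
grip_width: 0.003
finger_force: 0.0
```

```bash
python3 -c "
from h import *
knob();bricks();go(w(0,-400,260),87.65)"
```

```text
top -67 [254.6 154.7] 56 [297.4 157.2]
top 67 [254.6 154.7] 56 [254.7 155.8]
scene -67 [336.  198.7] 21 [324.  220.9]
scene 67 [336.  198.7] 21 [336.6 196.8]
knob [704.3  62.3 209.9] [124.1  66.4] lever deg 67.6
outline scene 0.46 77 [207.0, 273.0] [4.0, 24.0] 66 stand@z203 [-113.8 -402.8]
tip scene 0.54 [ -93.1 -328.9]
tip scene 0.38 [ -28.4 -320.1]
t 39.8 tcp [756.7 -87.7 477.5] head 87.82 F [ 0.4 -0.4 -0.2] tau [-0.02  0.01 -0.04] ff 0.0 gw 0.0 q6 -0.15
  shift [-2.121 -1.225  0.416] rot [ 0.    -0.     0.003]
```

```bash
cat >>h.py <<'E'
def holes(lo=-410,hi=40):
    """bricks by rectified view at brick-top height: dark-hole pairs / grey level"""
    for c in ('top','scene'):
        g=cv2.cvtColor(viewer.read_camera(c),cv2.COLOR_BGR2GRAY)
        xs=np.arange(-90,91,2);ys=np.arange(lo,hi,2); G=np.array([w(x,y,221) for y in ys for x in xs]); q=proj(G,c).astype(np.float32).reshape(len(ys),len(xs),2)
        I=cv2.remap(g,q[...,0],q[...,1],cv2.INTER_LINEAR); cv2.imwrite(f'rect_{c}.png',I)
        print(c,[(int(y),int(np.median(I[i,20:71]))) for i,y in enumerate(ys) if i%6==0])
        m=((I>85)&(I<150)).astype(np.uint8); m=cv2.morphologyEx(m,cv2.MORPH_OPEN,np.ones((7,7),np.uint8)); n,l,s,ce=cv2.connectedComponentsWithStats(m)
        for j in range(1,n):
            if s[j,4]>500: 
                t=cv2.minAreaRect(cv2.findNonZero((l==j).astype(np.uint8))); print('  comp',(t[0][0]*2-90,t[0][1]*2+lo),np.array(t[1])*2,t[2])
E
python3 -c "
from h import *
holes(); print(tri({'top':(496,160),'scene':(285,340)}),tri({'top':(460,137),'scene':(283,333)}))"
```

```text
top [(-410, 42), (-398, 203), (-386, 206), (-374, 206), (-362, 206), (-350, 206), (-338, 166), (-326, 161), (-314, 162), (-302, 153), (-290, 97), (-278, 205), (-266, 209), (-254, 208), (-242, 208), (-230, 207), (-218, 207), (-206, 206), (-194, 206), (-182, 207), (-170, 206), (-158, 154), (-146, 151), (-134, 132), (-122, 109), (-110, 133), (-98, 144), (-86, 142), (-74, 140), (-62, 138), (-50, 136), (-38, 134), (-26, 130), (-14, 127), (-2, 119), (10, 105), (22, 87), (34, 95)]
  comp (0.0, -57.0) [182. 180.] 90.0
scene [(-410, 158), (-398, 158), (-386, 157), (-374, 129), (-362, 79), (-350, 82), (-338, 117), (-326, 116), (-314, 115), (-302, 141), (-290, 159), (-278, 159), (-266, 158), (-254, 158), (-242, 158), (-230, 158), (-218, 158), (-206, 157), (-194, 76), (-182, 76), (-170, 83), (-158, 111), (-146, 110), (-134, 110), (-122, 147), (-110, 158), (-98, 158), (-86, 158), (-74, 158), (-62, 119), (-50, 83), (-38, 114), (-26, 139), (-14, 139), (-2, 139), (10, 139), (22, 139), (34, 139)]
  comp (-10.755355834960938, -328.2274627685547) [ 55.78327179 114.6721344 ] 84.95755004882812
  comp (0.03680419921875, -145.93231201171875) [ 46.73085022 108.00478363] 88.02507019042969
  comp (4.0, -3.000030517578125) [ 81.99998474 171.99996948] 90.0
[ 705.35676833 -626.49236442  305.594909  ] [ 735.59540651 -560.85683568  268.58729466]
```

Emit:
servo_tool(
  steps=[
    {"x": -0.2, "y": -0.3, "z": 0, "rx": 0, "ry": 0, "rz": 0, "jaw": 0.5},
    {"x": -0.4, "y": -0.6, "z": 0, "rx": 0, "ry": 0, "rz": 0, "jaw": 0.5},
    {"x": -0.6, "y": -0.9, "z": 0, "rx": 0, "ry": 0, "rz": 0, "jaw": 0.5},
    {"x": -0.7, "y": -1, "z": 0, "rx": 0, "ry": 0, "rz": 0, "jaw": 0.5},
    {"x": -0.7, "y": -1, "z": 0, "rx": 0, "ry": 0, "rz": 0, "jaw": 0.5},
  ],
)

```text
clock: 40.4
tcp_pos: [600.3, -189.7, 478.1]
ee_rot: [0.722, 0.692, -0.0, 0.001]
ft_force: [0.4, -0.3, -0.2]
grip_width: 0.501
finger_force: 0.0
```

```bash
python3 -c "
from h import *
go(w(-1,-195,205),87.65)"
```

```text
t 40.4 tcp [ 600.3 -189.7  478.1] head 87.54 F [ 0.4 -0.3 -0.2] tau [-0.02 -0.05 -0.06] ff 0.0 gw 0.501 q6 -0.35
  shift [-0.035 -0.211  0.788] rot [ 0.001  0.001 -0.002]
```

Emit:
servo_tool(
  steps=[
    {"x": -0.04, "y": -0.21, "z": 0, "rx": 0, "ry": 0, "rz": 0, "jaw": 0.5},
    {"x": -0.04, "y": -0.21, "z": 0.2, "rx": 0, "ry": 0, "rz": 0, "jaw": 0.5},
    {"x": -0.04, "y": -0.21, "z": 0.4, "rx": 0, "ry": 0, "rz": 0, "jaw": 0.5},
    {"x": -0.04, "y": -0.21, "z": 0.6, "rx": 0, "ry": 0, "rz": 0, "jaw": 0.5},
    {"x": -0.04, "y": -0.21, "z": 0.73, "rx": 0, "ry": 0, "rz": 0, "jaw": 0.5},
    {"x": -0.04, "y": -0.21, "z": 0.78, "rx": 0, "ry": 0, "rz": 0, "jaw": 0.5},
    {"x": -0.04, "y": -0.21, "z": 0.78, "rx": 0, "ry": 0, "rz": 0, "jaw": 0.5},
  ],
)

```text
clock: 41.1
tcp_pos: [571.4, -192.4, 359.0]
ee_rot: [0.721, 0.693, -0.0, -0.001]
ft_force: [0.2, 0.1, -0.5]
grip_width: 0.498
finger_force: 0.0
```

Emit:
servo_tool(
  steps=[
    {"x": 0.06, "y": 0, "z": 0, "rx": 0, "ry": 0, "rz": 0, "jaw": 0.5},
    {"x": 0.12, "y": 0, "z": 0, "rx": 0, "ry": 0, "rz": 0, "jaw": 0.5},
    {"x": 0.18, "y": 0, "z": 0, "rx": 0, "ry": 0, "rz": 0, "jaw": 0.5},
    {"x": 0.24, "y": 0, "z": 0, "rx": 0, "ry": 0, "rz": 0, "jaw": 0.5},
    {"x": 0.3, "y": 0, "z": 0, "rx": 0, "ry": 0, "rz": 0, "jaw": 0.5},
    {"x": 0.36, "y": 0, "z": 0, "rx": 0, "ry": 0, "rz": 0, "jaw": 0.5},
    {"x": 0.42, "y": 0, "z": 0, "rx": 0, "ry": 0, "rz": 0, "jaw": 0.5},
  ],
)

```text
clock: 41.8
tcp_pos: [573.9, -130.6, 362.3]
ee_rot: [0.721, 0.693, -0.001, 0.003]
ft_force: [-0.7, -8.7, 1.8]
grip_width: 0.498
finger_force: 3.9
```

```bash
python3 -c "
from h import *
go(w(-1,0,205),87.65);print(loc(manip.get_obs()['tcp_pos']));holes()"
```

```text
t 41.8 tcp [ 573.9 -130.6  362.3] head 87.72 F [-0.7 -8.7  1.8] tau [-1.14  0.03  0.  ] ff 3.9 gw 0.498 q6 -0.27
  shift [ 0.878 -0.018  0.01 ] rot [0.003 0.005 0.001]
[   1.85833086 -131.63542194]
top [(-410, 42), (-398, 203), (-386, 206), (-374, 206), (-362, 206), (-350, 205), (-338, 165), (-326, 160), (-314, 161), (-302, 153), (-290, 98), (-278, 205), (-266, 208), (-254, 208), (-242, 207), (-230, 206), (-218, 152), (-206, 125), (-194, 86), (-182, 99), (-170, 103), (-158, 84), (-146, 60), (-134, 47), (-122, 48), (-110, 70), (-98, 108), (-86, 125), (-74, 128), (-62, 199), (-50, 203), (-38, 203), (-26, 204), (-14, 204), (-2, 170), (10, 154), (22, 153), (34, 152)]
  comp (13.756866455078125, -145.63714599609375) [150.14710999 183.84651184] 74.42745971679688
scene [(-410, 156), (-398, 156), (-386, 156), (-374, 127), (-362, 77), (-350, 81), (-338, 115), (-326, 114), (-314, 114), (-302, 139), (-290, 157), (-278, 157), (-266, 156), (-254, 156), (-242, 156), (-230, 156), (-218, 156), (-206, 157), (-194, 157), (-182, 158), (-170, 130), (-158, 66), (-146, 61), (-134, 60), (-122, 34), (-110, 33), (-98, 38), (-86, 32), (-74, 32), (-62, 35), (-50, 35), (-38, 39), (-26, 39), (-14, 72), (-2, 131), (10, 138), (22, 138), (34, 138)]
  comp (-10.707847595214844, -327.9325866699219) [ 55.74774551 115.0034256 ] 84.5596694946289
  comp (38.0, -5.0) [ 86. 104.] 90.0
```

Emit:
servo_tool(
  steps=[
    {"x": 0.08, "y": -0.01, "z": 0, "rx": 0, "ry": 0, "rz": 0, "jaw": 0.5},
    {"x": 0.16, "y": -0.015, "z": 0, "rx": 0, "ry": 0, "rz": 0, "jaw": 0.5},
    {"x": 0.24, "y": -0.015, "z": 0, "rx": 0, "ry": 0, "rz": 0, "jaw": 0.5},
    {"x": 0.32, "y": -0.015, "z": 0, "rx": 0, "ry": 0, "rz": 0, "jaw": 0.5},
    {"x": 0.4, "y": -0.015, "z": 0, "rx": 0, "ry": 0, "rz": 0, "jaw": 0.5},
    {"x": 0.46, "y": -0.015, "z": 0, "rx": 0, "ry": 0, "rz": 0, "jaw": 0.5},
    {"x": 0.52, "y": -0.015, "z": 0, "rx": 0, "ry": 0, "rz": 0, "jaw": 0.5},
    {"x": 0.57, "y": -0.015, "z": 0, "rx": 0, "ry": 0, "rz": 0, "jaw": 0.5},
    {"x": 0.62, "y": -0.015, "z": 0, "rx": 0, "ry": 0, "rz": 0, "jaw": 0.5},
    {"x": 0.67, "y": -0.015, "z": 0, "rx": 0, "ry": 0, "rz": 0, "jaw": 0.5},
    {"x": 0.72, "y": -0.015, "z": 0, "rx": 0, "ry": 0, "rz": 0, "jaw": 0.5},
    {"x": 0.75, "y": -0.015, "z": 0, "rx": 0, "ry": 0, "rz": 0, "jaw": 0.5},
  ],
)

```text
clock: 43.1
tcp_pos: [576.3, -17.5, 362.3]
ee_rot: [0.721, 0.693, 0.001, 0.001]
ft_force: [-0.5, -0.2, -0.6]
grip_width: 0.502
finger_force: 0.0
```

```bash
python3 -c "
from h import *
go(w(-1,20,205),87.65);print(loc(manip.get_obs()['tcp_pos']))"
```

```text
t 43.1 tcp [576.3 -17.5 362.3] head 87.7 F [-0.5 -0.2 -0.6] tau [ 0.02 -0.03 -0.  ] ff 0.0 gw 0.502 q6 -0.08
  shift [ 0.257 -0.004  0.016] rot [0.003 0.    0.001]
[ -0.4268168  -18.50645515]
```

Emit:
servo_tool(
  steps=[
    {"x": 0.06, "y": 0, "z": 0, "rx": 0, "ry": 0, "rz": 0, "jaw": 0.5},
    {"x": 0.13, "y": 0, "z": 0, "rx": 0, "ry": 0, "rz": 0, "jaw": 0.5},
    {"x": 0.2, "y": 0, "z": 0, "rx": 0, "ry": 0, "rz": 0, "jaw": 0.5},
    {"x": 0.27, "y": 0, "z": 0, "rx": 0, "ry": 0, "rz": 0, "jaw": 0.5},
    {"x": 0.27, "y": 0, "z": 0, "rx": 0, "ry": 0, "rz": 0, "jaw": 0.5},
    {"x": 0.27, "y": 0, "z": 0, "rx": 0, "ry": 0, "rz": 0, "jaw": 0.5},
  ],
)

```text
clock: 43.7
tcp_pos: [577.5, 23.3, 360.0]
ee_rot: [0.721, 0.693, -0.0, -0.0]
ft_force: [0.2, 0.7, -0.7]
grip_width: 0.499
finger_force: 0.0
```

Emit:
servo_tool(
  steps=[
    {"x": 0, "y": 0, "z": -0.3, "rx": 0, "ry": 0, "rz": 0, "jaw": 0.5},
    {"x": 0, "y": 0, "z": -0.6, "rx": 0, "ry": 0, "rz": 0, "jaw": 0.5},
    {"x": -0.3, "y": 0, "z": -0.6, "rx": 0, "ry": 0, "rz": 0, "jaw": 0.5},
    {"x": -0.6, "y": 0, "z": -0.6, "rx": 0, "ry": 0, "rz": 0, "jaw": 0.5},
    {"x": -0.9, "y": 0, "z": -0.6, "rx": 0, "ry": 0, "rz": 0, "jaw": 0.5},
    {"x": -1, "y": 0, "z": -0.6, "rx": 0, "ry": 0, "rz": 0, "jaw": 0.5},
    {"x": -1, "y": 0, "z": -0.6, "rx": 0, "ry": 0, "rz": 0, "jaw": 0.5},
  ],
)

```text
clock: 44.4
tcp_pos: [571.3, -129.3, 450.0]
ee_rot: [0.722, 0.691, -0.0, -0.0]
ft_force: [0.2, 0.3, -0.2]
grip_width: 0.499
finger_force: 0.0
```

```bash
python3 -c "
from h import *
go(w(-1,-390,300),87.65);print(loc(manip.get_obs()['tcp_pos']))
holes();bricks()
g=cv2.cvtColor(viewer.read_camera('top'),cv2.COLOR_BGR2HSV)
for z in (5,40):
  for y in range(30,180,12): 
    q=proj([w(x,y,z) for x in range(-96,97,16)],'top').round().astype(int); print(z,y,g[q[:,1],q[:,0],1].tolist())"
```

```text
t 44.4 tcp [ 571.3 -129.3  450. ] head 87.49 F [ 0.2  0.3 -0.2] tau [0.02 0.02 0.01] ff 0.0 gw 0.499 q6 -0.27
  shift [-1.73   0.004 -0.034] rot [-0.    -0.    -0.003]
[  -0.87045098 -130.44203939]
top [(-410, 43), (-398, 203), (-386, 206), (-374, 206), (-362, 206), (-350, 205), (-338, 166), (-326, 160), (-314, 161), (-302, 153), (-290, 99), (-278, 205), (-266, 208), (-254, 208), (-242, 207), (-230, 150), (-218, 122), (-206, 74), (-194, 76), (-182, 199), (-170, 112), (-158, 57), (-146, 52), (-134, 42), (-122, 133), (-110, 169), (-98, 190), (-86, 126), (-74, 127), (-62, 197), (-50, 203), (-38, 203), (-26, 204), (-14, 203), (-2, 171), (10, 155), (22, 153), (34, 152)]
  comp (0.60467529296875, -219.91993713378906) [ 23.84992218 191.82661438] 73.79097747802734
  comp (71.0, -174.0) [108.  38.] 90.0
  comp (-61.958499908447266, -133.34439086914062) [102.03440857  41.48368454] 75.0685806274414
  comp (18.561752319335938, -85.82040405273438) [ 30.57102966 151.1627655 ] 76.46414184570312
scene [(-410, 155), (-398, 154), (-386, 154), (-374, 126), (-362, 77), (-350, 80), (-338, 114), (-326, 11
[... 1845 characters left out ...]
18, 221, 232, 227, 229, 229, 231, 228, 227, 228, 227, 226, 229]
40 78 [218, 228, 226, 226, 225, 228, 231, 227, 231, 226, 233, 227, 229]
40 90 [217, 232, 232, 229, 232, 231, 231, 227, 228, 225, 233, 226, 230]
40 102 [228, 228, 221, 204, 140, 80, 26, 37, 28, 230, 234, 226, 230]
40 114 [223, 234, 135, 30, 27, 30, 30, 31, 23, 231, 229, 229, 231]
40 126 [227, 231, 186, 31, 33, 32, 29, 20, 24, 232, 229, 230, 234]
40 138 [223, 230, 224, 34, 55, 127, 177, 230, 217, 234, 233, 229, 232]
40 150 [227, 230, 225, 229, 227, 233, 234, 226, 229, 232, 230, 232, 232]
40 162 [228, 229, 225, 227, 226, 226, 228, 229, 227, 227, 233, 232, 230]
40 174 [227, 228, 233, 230, 229, 227, 226, 230, 231, 227, 229, 230, 233]
```

Emit:
servo_tool(
  steps=[
    {"x": -0.3, "y": -0.05, "z": 0, "rx": 0, "ry": 0, "rz": 0, "jaw": 0.5},
    {"x": -0.6, "y": -0.1, "z": 0, "rx": 0, "ry": 0, "rz": 0, "jaw": 0.5},
    {"x": -0.9, "y": -0.1, "z": 0, "rx": 0, "ry": 0, "rz": 0, "jaw": 0.5},
    {"x": -1, "y": -0.1, "z": 0, "rx": 0, "ry": 0, "rz": 0, "jaw": 0.5},
    {"x": -1, "y": -0.1, "z": 0, "rx": 0, "ry": 0, "rz": 0, "jaw": 0.5},
  ],
)

```text
clock: 45.35
tcp_pos: [550.4, -277.8, 449.9]
ee_rot: [0.722, 0.692, -0.0, -0.0]
ft_force: [-1.0, -0.2, 0.9]
grip_width: 0.498
finger_force: 0.0
```

```bash
python3 -c "
from h import *
go(w(-17,-385,205),87.65);holes()"
```

```text
t 45.35 tcp [ 550.4 -277.8  449.9] head 87.56 F [-1.  -0.2  0.9] tau [ 0.03  0.04 -0.03] ff 0.0 gw 0.498 q6 -0.51
  shift [-0.702 -0.008  0.599] rot [-0.    -0.    -0.002]
top [(-410, 109), (-398, 84), (-386, 52), (-374, 74), (-362, 85), (-350, 67), (-338, 55), (-326, 48), (-314, 43), (-302, 29), (-290, 87), (-278, 126), (-266, 120), (-254, 126), (-242, 206), (-230, 207), (-218, 207), (-206, 207), (-194, 207), (-182, 207), (-170, 207), (-158, 208), (-146, 208), (-134, 209), (-122, 208), (-110, 208), (-98, 207), (-86, 206), (-74, 206), (-62, 205), (-50, 205), (-38, 205), (-26, 205), (-14, 205), (-2, 171), (10, 156), (22, 154), (34, 153)]
  comp (57.0, -370.0) [80. 66.] 90.0
  comp (-67.02147102355957, -308.655029296875) [103.24353027  41.61981964] 61.55707550048828
  comp (23.564910888671875, -282.94549560546875) [ 24.4925499  159.67379761] 61.821407318115234
scene [(-410, 155), (-398, 155), (-386, 154), (-374, 126), (-362, 77), (-350, 80), (-338, 114), (-326, 113), (-314, 113), (-302, 138), (-290, 155), (-278, 155), (-266, 155), (-254, 154), (-242, 154), (-230, 154), (-218, 154), (-206, 155), (-194, 155), (-182, 154), (-170, 153), (-158, 152), (-146, 152), (-134, 153), (-122, 153), (-110, 152), (-98, 153), (-86, 154), (-74, 155), (-62, 155), (-50, 153), (-38, 127), (-26, 138), (-14, 138), (-2, 138), (10, 138), (22, 138), (34, 138)]
  comp (-10.737319946289062, -327.97935485839844) [ 56.39587784 114.6109848 ] 85.03025817871094
  comp (14.0, -5.0) [ 86. 152.] 90.0
```

Emit:
servo_tool(
  steps=[
    {"x": -0.3, "y": -0.01, "z": 0, "rx": 0, "ry": 0, "rz": 0, "jaw": 0.5},
    {"x": -0.6, "y": -0.01, "z": 0, "rx": 0, "ry": 0, "rz": 0, "jaw": 0.5},
    {"x": -0.7, "y": -0.01, "z": 0, "rx": 0, "ry": 0, "rz": 0, "jaw": 0.5},
    {"x": -0.7, "y": -0.01, "z": 0.1, "rx": 0, "ry": 0, "rz": 0, "jaw": 0.5},
    {"x": -0.7, "y": -0.01, "z": 0.3, "rx": 0, "ry": 0, "rz": 0, "jaw": 0.5},
    {"x": -0.7, "y": -0.01, "z": 0.5, "rx": 0, "ry": 0, "rz": 0, "jaw": 0.5},
    {"x": -0.7, "y": -0.01, "z": 0.59, "rx": 0, "ry": 0, "rz": 0, "jaw": 0.5},
    {"x": -0.7, "y": -0.01, "z": 0.59, "rx": 0, "ry": 0, "rz": 0, "jaw": 0.5},
  ],
)

```text
clock: 46.25
tcp_pos: [545.2, -379.0, 359.6]
ee_rot: [0.72, 0.694, 0.0, -0.002]
ft_force: [-0.2, -0.6, -0.7]
grip_width: 0.497
finger_force: 0.0
```

Emit:
servo_tool(
  steps=[
    {"x": 0.08, "y": 0, "z": 0, "rx": 0, "ry": 0, "rz": 0, "jaw": 0.5},
    {"x": 0.16, "y": 0, "z": 0, "rx": 0, "ry": 0, "rz": 0, "jaw": 0.5},
    {"x": 0.24, "y": 0, "z": 0, "rx": 0, "ry": 0, "rz": 0, "jaw": 0.5},
    {"x": 0.32, "y": 0, "z": 0, "rx": 0, "ry": 0, "rz": 0, "jaw": 0.5},
    {"x": 0.4, "y": 0, "z": 0, "rx": 0, "ry": 0, "rz": 0, "jaw": 0.5},
    {"x": 0.48, "y": 0, "z": 0, "rx": 0, "ry": 0, "rz": 0, "jaw": 0.5},
    {"x": 0.56, "y": 0, "z": 0, "rx": 0, "ry": 0, "rz": 0, "jaw": 0.5},
    {"x": 0.64, "y": 0, "z": 0, "rx": 0, "ry": 0, "rz": 0, "jaw": 0.5},
    {"x": 0.72, "y": 0, "z": 0, "rx": 0, "ry": 0, "rz": 0, "jaw": 0.5},
    {"x": 0.8, "y": 0, "z": 0, "rx": 0, "ry": 0, "rz": 0, "jaw": 0.5},
    {"x": 0.9, "y": 0, "z": 0, "rx": 0, "ry": 0, "rz": 0, "jaw": 0.5},
    {"x": 1, "y": 0, "z": 0, "rx": 0, "ry": 0, "rz": 0, "jaw": 0.5},
  ],
)

```text
clock: 47.45
tcp_pos: [550.7, -231.2, 362.8]
ee_rot: [0.721, 0.693, -0.001, 0.002]
ft_force: [-0.5, -7.3, -0.2]
grip_width: 0.502
finger_force: 3.6
```

```bash
python3 -c "
from h import *
go(w(-10,22,205),87.65);print(loc(manip.get_obs()['tcp_pos']))"
```

```text
t 47.45 tcp [ 550.7 -231.2  362.8] head 87.71 F [-0.5 -7.3 -0.2] tau [-1.05 -0.04  0.  ] ff 3.6 gw 0.502 q6 -0.45
  shift [1.701 0.05  0.011] rot [0.002 0.005 0.001]
[ -17.25576625 -233.08336144]
```

Emit:
servo_tool(
  steps=[
    {"x": 0.08, "y": 0, "z": 0, "rx": 0, "ry": 0, "rz": 0, "jaw": 0.5},
    {"x": 0.16, "y": 0, "z": 0, "rx": 0, "ry": 0, "rz": 0, "jaw": 0.5},
    {"x": 0.24, "y": 0, "z": 0, "rx": 0, "ry": 0, "rz": 0, "jaw": 0.5},
    {"x": 0.32, "y": 0, "z": 0, "rx": 0, "ry": 0, "rz": 0, "jaw": 0.5},
    {"x": 0.4, "y": 0, "z": 0, "rx": 0, "ry": 0, "rz": 0, "jaw": 0.5},
    {"x": 0.48, "y": 0, "z": 0, "rx": 0, "ry": 0, "rz": 0, "jaw": 0.5},
    {"x": 0.56, "y": 0, "z": 0, "rx": 0, "ry": 0, "rz": 0, "jaw": 0.5},
    {"x": 0.64, "y": 0, "z": 0, "rx": 0, "ry": 0, "rz": 0, "jaw": 0.5},
    {"x": 0.72, "y": 0, "z": 0, "rx": 0, "ry": 0, "rz": 0, "jaw": 0.5},
    {"x": 0.8, "y": 0, "z": 0, "rx": 0, "ry": 0, "rz": 0, "jaw": 0.5},
    {"x": 0.88, "y": 0, "z": 0, "rx": 0, "ry": 0, "rz": 0, "jaw": 0.5},
    {"x": 0.94, "y": 0, "z": 0, "rx": 0, "ry": 0, "rz": 0, "jaw": 0.5},
  ],
)

```text
clock: 48.65
tcp_pos: [556.2, -90.1, 362.8]
ee_rot: [0.721, 0.693, -0.001, 0.002]
ft_force: [-0.3, -7.6, -0.2]
grip_width: 0.503
finger_force: 3.8
```

Emit:
servo_tool(
  steps=[
    {"x": 0.05, "y": 0.01, "z": 0, "rx": 0, "ry": 0, "rz": 0, "jaw": 0.5},
    {"x": 0.1, "y": 0.01, "z": 0, "rx": 0, "ry": 0, "rz": 0, "jaw": 0.5},
    {"x": 0.15, "y": 0.02, "z": 0, "rx": 0, "ry": 0, "rz": 0, "jaw": 0.5},
    {"x": 0.2, "y": 0.03, "z": 0, "rx": 0, "ry": 0, "rz": 0, "jaw": 0.5},
    {"x": 0.26, "y": 0.03, "z": 0, "rx": 0, "ry": 0, "rz": 0, "jaw": 0.5},
    {"x": 0.32, "y": 0.03, "z": 0, "rx": 0, "ry": 0, "rz": 0, "jaw": 0.5},
    {"x": 0.4, "y": 0.03, "z": 0, "rx": 0, "ry": 0, "rz": 0, "jaw": 0.5},
    {"x": 0.5, "y": 0.03, "z": 0, "rx": 0, "ry": 0, "rz": 0, "jaw": 0.5},
    {"x": 0.6, "y": 0.03, "z": 0, "rx": 0, "ry": 0, "rz": 0, "jaw": 0.5},
    {"x": 0.7, "y": 0.03, "z": 0, "rx": 0, "ry": 0, "rz": 0, "jaw": 0.5},
    {"x": 0.75, "y": 0.03, "z": 0, "rx": 0, "ry": 0, "rz": 0, "jaw": 0.5},
    {"x": 0.75, "y": 0.03, "z": 0, "rx": 0, "ry": 0, "rz": 0, "jaw": 0.5},
  ],
)

```text
clock: 49.85
tcp_pos: [565.2, 23.2, 361.4]
ee_rot: [0.72, 0.694, -0.0, -0.0]
ft_force: [-0.3, -0.4, 0.3]
grip_width: 0.504
finger_force: 0.0
```

Emit:
servo_tool(
  steps=[
    {"x": 0, "y": 0, "z": -0.3, "rx": 0, "ry": 0, "rz": 0, "jaw": 0.5},
    {"x": 0, "y": 0, "z": -0.6, "rx": 0, "ry": 0, "rz": 0, "jaw": 0.5},
    {"x": -0.3, "y": 0, "z": -0.6, "rx": 0, "ry": 0, "rz": 0, "jaw": 0.5},
    {"x": -0.6, "y": 0, "z": -0.6, "rx": 0, "ry": 0, "rz": 0, "jaw": 0.5},
    {"x": -0.9, "y": 0, "z": -0.6, "rx": 0, "ry": 0, "rz": 0, "jaw": 0.5},
    {"x": -1, "y": 0, "z": -0.6, "rx": 0, "ry": 0, "rz": 0, "jaw": 0.5},
    {"x": -1, "y": 0, "z": -0.6, "rx": 0, "ry": 0, "rz": 0, "jaw": 0.5},
  ],
)

```text
clock: 50.55
tcp_pos: [559.2, -130.1, 451.2]
ee_rot: [0.722, 0.692, -0.0, -0.0]
ft_force: [-0.1, -0.3, -0.6]
grip_width: 0.501
finger_force: 0.0
```

```bash
python3 -c "
from h import *
go(w(122,67,300),87.65);print(loc(manip.get_obs()['tcp_pos']))
holes();knob();binfit();bar()
g=cv2.cvtColor(viewer.read_camera('top'),cv2.COLOR_BGR2HSV)
for z in (40,):
  for y in range(18,180,12): 
    q=proj([w(x,y,z) for x in range(-96,97,16)],'top').round().astype(int); print(z,y,g[q[:,1],q[:,0],1].tolist())"
```

```text
t 50.55 tcp [ 559.2 -130.1  451.2] head 87.5 F [-0.1 -0.3 -0.6] tau [-0.    0.01  0.04] ff 0.0 gw 0.501 q6 -0.28
  shift [ 1.327  0.896 -0.026] rot [-0.001 -0.    -0.002]
[ -12.86011988 -131.71572765]
top [(-410, 42), (-398, 203), (-386, 206), (-374, 205), (-362, 205), (-350, 206), (-338, 205), (-326, 206), (-314, 206), (-302, 207), (-290, 207), (-278, 208), (-266, 207), (-254, 207), (-242, 201), (-230, 131), (-218, 113), (-206, 67), (-194, 97), (-182, 96), (-170, 79), (-158, 58), (-146, 53), (-134, 44), (-122, 69), (-110, 190), (-98, 172), (-86, 126), (-74, 144), (-62, 201), (-50, 203), (-38, 203), (-26, 204), (-14, 203), (-2, 171), (10, 154), (22, 153), (34, 151)]
  comp (-0.42874908447265625, -226.5200958251953) [ 23.2468605  191.15730286] 74.24882507324219
  comp (38.48207092285156, -125.25936889648438) [113.15678406 233.49739075] 35.690059661865234
  comp (-69.0, -136.0) [96. 42.] 90.0
scene [(-410, 154), (-398, 154), (-386, 153), (-374, 154), (-362, 154), (-350, 154), (-338, 155), (-326, 155), (-314, 155), (-302, 155), (-290, 155), (-278, 155), (-266, 154), (-254, 154), (-242, 
[... 1247 characters left out ...]
0 66 [233, 232, 228, 229, 230, 233, 229, 227, 236, 234, 227, 229, 234]
40 78 [230, 226, 228, 225, 233, 229, 231, 228, 229, 230, 233, 228, 226]
40 90 [234, 232, 232, 231, 233, 230, 230, 225, 227, 230, 229, 230, 233]
40 102 [230, 228, 218, 162, 96, 40, 26, 34, 22, 235, 229, 230, 233]
40 114 [227, 227, 32, 27, 32, 33, 31, 31, 28, 232, 230, 234, 230]
40 126 [229, 228, 30, 32, 32, 32, 33, 32, 27, 233, 234, 227, 230]
40 138 [228, 214, 32, 31, 32, 30, 29, 29, 147, 226, 233, 233, 231]
40 150 [230, 229, 142, 179, 194, 165, 201, 211, 229, 233, 234, 232, 233]
40 162 [228, 229, 233, 231, 235, 227, 230, 228, 231, 230, 231, 232, 227]
40 174 [232, 227, 230, 236, 229, 229, 230, 228, 227, 231, 234, 233, 231]
```

Emit:
servo_tool(
  steps=[
    {"x": 0.3, "y": 0.3, "z": -0.05, "rx": 0, "ry": 0, "rz": 0, "jaw": 0.6},
    {"x": 0.55, "y": 0.6, "z": -0.05, "rx": 0, "ry": 0, "rz": 0, "jaw": 0.6},
    {"x": 0.8, "y": 0.9, "z": -0.05, "rx": 0, "ry": 0, "rz": 0, "jaw": 0.6},
    {"x": 1, "y": 0.9, "z": -0.05, "rx": 0, "ry": 0, "rz": 0, "jaw": 0.6},
    {"x": 1, "y": 0.9, "z": -0.05, "rx": 0, "ry": 0, "rz": 0, "jaw": 0.6},
  ],
)

```text
clock: 51.45
tcp_pos: [702.1, 21.4, 458.2]
ee_rot: [0.719, 0.695, 0.0, -0.001]
ft_force: [-0.8, -0.4, 0.1]
grip_width: 0.599
finger_force: 0.0
```

Emit:
servo_tool(
  steps=[
    {"x": 0.2, "y": 0, "z": 0, "rx": 0, "ry": 0, "rz": 0, "jaw": 0.6},
    {"x": 0.32, "y": 0, "z": 0.1, "rx": 0, "ry": 0, "rz": 0, "jaw": 0.6},
    {"x": 0.32, "y": 0, "z": 0.2, "rx": 0, "ry": 0, "rz": 0, "jaw": 0.6},
    {"x": 0.32, "y": 0, "z": 0.2, "rx": 0, "ry": 0, "rz": 0, "jaw": 0.6},
    {"x": 0.32, "y": 0, "z": 0.2, "rx": 0, "ry": 0, "rz": 0, "jaw": 0.6},
  ],
)

```text
clock: 51.95
tcp_pos: [701.9, 63.4, 427.5]
ee_rot: [0.721, 0.693, -0.001, -0.001]
ft_force: [0.6, -0.7, -0.4]
grip_width: 0.601
finger_force: 0.0
```

```bash
python3 -c "
from h import *
go(w(122,67,219),87.65)"
```

```text
t 51.95 tcp [701.9  63.4 427.5] head 87.66 F [ 0.6 -0.7 -0.4] tau [ 0.01 -0.04  0.03] ff 0.0 gw 0.601 q6 0.05
  shift [-0.003  0.003  0.357] rot [-0.003  0.001  0.   ]
```

Emit:
servo_tool(
  steps=[
    {"x": -0.004, "y": 0, "z": 0.15, "rx": 0, "ry": 0, "rz": 0, "jaw": 0.6},
    {"x": -0.004, "y": 0, "z": 0.3, "rx": 0, "ry": 0, "rz": 0, "jaw": 0.6},
    {"x": -0.004, "y": 0, "z": 0.355, "rx": 0, "ry": 0, "rz": 0, "jaw": 0.6},
    {"x": -0.004, "y": 0, "z": 0.355, "rx": 0, "ry": 0, "rz": 0, "jaw": 0.3},
    {"x": -0.004, "y": 0, "z": 0.355, "rx": 0, "ry": 0, "rz": 0, "jaw": 0.1},
    {"x": -0.004, "y": 0, "z": 0.355, "rx": 0, "ry": 0, "rz": 0, "jaw": 0.1},
    {"x": -0.004, "y": 0, "z": 0.355, "rx": 0, "ry": 0, "rz": 0, "jaw": 0.1},
    {"x": -0.004, "y": 0, "z": 0.355, "rx": 0, "ry": 0, "rz": 0, "jaw": 0.1},
  ],
  newtons=35,
)

```text
clock: 52.75
tcp_pos: [702.0, 63.3, 377.1]
ee_rot: [0.721, 0.693, -0.001, 0.0]
ft_force: [-4.5, -1.8, -0.2]
grip_width: 0.273
finger_force: 36.7
```

Emit:
servo_tool(
  steps=[
    {"x": -0.06, "y": 0, "z": -0.088, "rx": 0, "ry": 0, "rz": 0, "jaw": 0.1},
    {"x": -0.135, "y": 0, "z": -0.161, "rx": 0, "ry": 0, "rz": 0, "jaw": 0.1},
    {"x": -0.225, "y": 0, "z": -0.217, "rx": 0, "ry": 0, "rz": 0, "jaw": 0.1},
    {"x": -0.325, "y": 0, "z": -0.254, "rx": 0, "ry": 0, "rz": 0, "jaw": 0.1},
    {"x": -0.43, "y": 0, "z": -0.268, "rx": 0, "ry": 0, "rz": 0, "jaw": 0.1},
    {"x": -0.535, "y": 0, "z": -0.261, "rx": 0, "ry": 0, "rz": 0, "jaw": 0.1},
    {"x": -0.637, "y": 0, "z": -0.232, "rx": 0, "ry": 0, "rz": 0, "jaw": 0.1},
    {"x": -0.731, "y": 0, "z": -0.182, "rx": 0, "ry": 0, "rz": 0, "jaw": 0.1},
    {"x": -0.812, "y": 0, "z": -0.114, "rx": 0, "ry": 0, "rz": 0, "jaw": 0.1},
    {"x": -0.877, "y": 0, "z": -0.03, "rx": 0, "ry": 0, "rz": 0, "jaw": 0.1},
    {"x": -0.893, "y": 0, "z": 0, "rx": 0, "ry": 0, "rz": 0, "jaw": 0.1},
    {"x": -0.893, "y": 0, "z": 0.01, "rx": 0, "ry": 0, "rz": 0, "jaw": 0.1},
  ],
)

```text
clock: 53.95
tcp_pos: [696.0, -74.2, 380.4]
ee_rot: [0.722, 0.692, -0.003, 0.002]
ft_force: [-14.1, -6.3, 13.1]
grip_width: 0.273
finger_force: 39.5
```

Emit:
servo_tool(
  steps=[
    {"x": 0, "y": 0, "z": 0.02, "rx": 0, "ry": 0, "rz": 0, "jaw": 0.1},
    {"x": 0, "y": 0, "z": 0.02, "rx": 0, "ry": 0, "rz": 0, "jaw": 0.1},
    {"x": 0, "y": 0, "z": 0.01, "rx": 0, "ry": 0, "rz": 0, "jaw": 0.3},
    {"x": 0, "y": 0, "z": 0, "rx": 0, "ry": 0, "rz": 0, "jaw": 0.6},
    {"x": 0, "y": 0, "z": 0, "rx": 0, "ry": 0, "rz": 0, "jaw": 0.6},
    {"x": 0, "y": 0, "z": -0.2, "rx": 0, "ry": 0, "rz": 0, "jaw": 0.6},
    {"x": 0, "y": 0, "z": -0.5, "rx": 0, "ry": 0, "rz": 0, "jaw": 0},
    {"x": 0, "y": 0, "z": -0.5, "rx": 0, "ry": 0, "rz": 0, "jaw": 0},
    {"x": 0, "y": 0, "z": -0.5, "rx": 0, "ry": 0, "rz": 0, "jaw": 0},
    {"x": 0, "y": 0, "z": -0.5, "rx": 0, "ry": 0, "rz": 0, "jaw": 0},
  ],
)

```text
clock: 54.95
tcp_pos: [696.8, -70.2, 448.8]
ee_rot: [0.721, 0.693, -0.0, -0.0]
ft_force: [0.1, 0.5, 0.3]
grip_width: -0.001
finger_force: 0.0
```

```bash
python3 -c "
from h import *
go(w(122,-64,226),87.65,173);knob()"
```

```text
t 54.95 tcp [696.8 -70.2 448.8] head 87.72 F [0.1 0.5 0.3] tau [ 0.01  0.02 -0.01] ff 0.0 gw -0.001 q6 -0.14
  shift [ 0.015 -0.001  0.332] rot [-0.001  0.     0.001]
top -67 [293.  152.7] 18 [297.4 157.2]
top 67 [293.  152.7] 18 [254.7 155.8]
scene -67 [325.  216.1] 59 [324.  220.9]
scene 67 [325.  216.1] 59 [336.6 196.8]
knob [701.7 -59.2 229.8] [126.6 -55.1] lever deg -49.3
```

Emit:
servo_tool(
  steps=[
    {"x": 0.015, "y": 0, "z": 0.12, "rx": 0, "ry": 0, "rz": 0, "jaw": 0},
    {"x": 0.015, "y": 0, "z": 0.18, "rx": 0, "ry": 0, "rz": 0, "jaw": 0},
    {"x": 0.01, "y": 0, "z": 0.23, "rx": 0, "ry": 0, "rz": 0, "jaw": 0},
    {"x": 0, "y": 0, "z": 0.27, "rx": 0, "ry": 0, "rz": 0, "jaw": 0},
    {"x": 0, "y": 0, "z": 0.3, "rx": 0, "ry": 0, "rz": 0, "jaw": 0},
    {"x": 0, "y": 0, "z": 0.32, "rx": 0, "ry": 0, "rz": 0, "jaw": 0},
    {"x": 0, "y": 0, "z": 0.34, "rx": 0, "ry": 0, "rz": 0, "jaw": 0},
    {"x": 0, "y": 0, "z": 0.35, "rx": 0, "ry": 0, "rz": 0, "jaw": 0},
    {"x": 0, "y": 0, "z": 0.355, "rx": 0, "ry": 0, "rz": 0, "jaw": 0},
    {"x": 0, "y": 0, "z": 0.355, "rx": 0, "ry": 0, "rz": 0, "jaw": 0},
  ],
)

```text
clock: 56.05
tcp_pos: [696.9, -70.7, 400.2]
ee_rot: [0.721, 0.693, 0.0, 0.002]
ft_force: [-5.9, -4.0, 14.5]
grip_width: -0.001
finger_force: 7.0
```

```bash
python3 -c "
from h import *
go(w(122,-64,226),87.65,173)"
```

```text
t 56.05 tcp [696.9 -70.7 400.2] head 87.7 F [-5.9 -4.  14.5] tau [-0.64  0.96 -0.01] ff 7.0 gw -0.001 q6 -0.14
  shift [ 0.018 -0.002  0.008] rot [0.003 0.002 0.001]
```

Emit:
servo_tool(
  steps=[
    {"x": 0, "y": 0, "z": -0.2, "rx": 0, "ry": 0, "rz": 0, "jaw": 0},
    {"x": 0, "y": 0, "z": -0.5, "rx": 0, "ry": 0, "rz": 0, "jaw": 0},
    {"x": -0.3, "y": -0.1, "z": -0.6, "rx": 0, "ry": 0, "rz": 0, "jaw": 0},
    {"x": -0.6, "y": -0.4, "z": -0.6, "rx": 0, "ry": 0, "rz": 0, "jaw": 0},
    {"x": -0.9, "y": -0.7, "z": -0.6, "rx": 0, "ry": 0, "rz": 0, "jaw": 0},
    {"x": -1, "y": -1, "z": -0.6, "rx": 0, "ry": 0, "rz": 0, "jaw": 0},
    {"x": -1, "y": -1, "z": -0.6, "rx": 0, "ry": 0, "rz": 0, "jaw": 0},
  ],
)

```text
clock: 56.75
tcp_pos: [538.5, -215.2, 484.8]
ee_rot: [0.722, 0.692, -0.0, -0.001]
ft_force: [-0.4, -0.4, -0.7]
grip_width: -0.001
finger_force: 0.0
```

```bash
python3 -c "
from h import *
go(w(122,-64,226),87.65,173);knob();binfit();bar()
g=cv2.cvtColor(viewer.read_camera('top'),cv2.COLOR_BGR2HSV)
for y in range(18,180,12): 
    q=proj([w(x,y,40) for x in range(-96,97,16)],'top').round().astype(int); print(y,g[q[:,1],q[:,0],1].tolist())
for n in('cup_yellow','cup_white','tape','petri','marker'):
    for d in models.tip_of(n,'top')[:1]: print(n,ray(*d['location'][::-1],'top',10).round(),d['conf'])"
```

```text
t 56.75 tcp [ 538.5 -215.2  484.8] head 87.59 F [-0.4 -0.4 -0.7] tau [ 0.05 -0.04 -0.01] ff 0.0 gw -0.001 q6 -0.43
  shift [1.024 1.014 0.572] rot [-0.002 -0.001 -0.001]
top -67 [297.8 156.8] 81 [297.4 157.2]
top 67 [297.8 156.8] 81 [254.7 155.8]
scene -67 [323.4 221.3] 55 [324.  220.9]
scene 67 [323.4 221.3] 55 [336.6 196.8]
knob [696.7 -72.8 216.1] [122.1 -68.9] lever deg -64.0
far y 22 slope 0.027 median 206.5 at0 206.6
+x side 17 slope -0.033 median 135.5 at0 138.6
top [(117, np.float64(125.0), np.float64(25.0)), (114, np.float64(124.0), np.float64(25.0)), (111, np.float64(119.0), np.float64(24.0)), (120, np.float64(119.0), np.float64(25.0))]
scene [(96, np.float64(61.0), np.float64(26.0)), (105, np.float64(97.0), np.float64(26.0)), (144, np.float64(53.0), np.float64(26.0)), (147, np.float64(46.0), np.float64(26.0))]
18 [37, 232, 229, 232, 229, 226, 232, 230, 231, 233, 235, 229, 227]
30 [116, 228, 231, 228, 228, 236, 229, 236, 233, 231, 233, 234, 237]
42 [228, 225, 235, 225, 227, 227, 228, 226, 231, 232, 233, 230, 229]
54 [231, 232, 232, 231, 232, 227, 231, 233, 228, 226, 228, 227, 233]
66 [231, 228, 231, 230, 229, 230, 230, 228, 228, 231, 232, 229, 230]
78 [228, 228, 228, 223, 224, 227, 229, 227, 230, 229, 228, 229, 232]
90 [227, 223, 224, 231, 227, 225, 227, 226, 230, 228, 227, 231, 233]
102 [230, 228, 221, 161, 95, 37, 22, 39, 28, 231, 232, 232, 232]
114 [230, 229, 30, 31, 29, 34, 32, 33, 30, 229, 231, 229, 230]
126 [232, 226, 30, 31, 28, 31, 33, 31, 30, 230, 229, 228, 231]
138 [231, 219, 30, 30, 32, 30, 27, 28, 142, 229, 229, 233, 232]
150 [228, 229, 144, 179, 196, 165, 199, 207, 231, 233, 232, 230, 229]
162 [233, 230, 229, 228, 232, 227, 228, 226, 230, 227, 226, 230, 232]
174 [230, 231, 232, 232, 226, 228, 229, 228, 229, 232, 234, 232, 234]
cup_yellow [342. 369.  10.] 0.56
cup_white [450. 435.  10.] 0.67
tape [ 364. -518.   10.] 0.91
petri [462.   4.  10.] 0.61
```

```bash
python3 -c "
from bench import job_done
print(job_done())"
```

```text
the job is handed in; nothing more can be done
None
```

The job is handed in: the pictures show both bricks in the bin, the gate upright and the bin square at the stand, but I couldn't measure the clamp force. The handle sprang back to the same angle each time I released it, and the bin held a 25 N tug, which is only weak proof because I was also pressing down on it.

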